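Drive the seized transport pin out of a lab shaker

ROBOT

A 6-joint arm with a two-finger parallel gripper is mounted at the origin on the work surface. World frame = base frame: x ahead of the robot, y to its left, z up, the work surface at z = 0. Lengths are in m, angles in rad, forces in N, time in s.
With the tool pointing down it reaches from about 0.275 to 0.975 m from the base axis. Payload 8.4 kg.
Tool frame: the origin (TCP) lies at the very end of the fingers, on their centre line; the grasp point (between the pads) lies 19 mm behind it; z points along the fingers, y is the line along which they close (so a half turn about z gives the same grasp; the last joint's range is limited). The gripper opens to 92 mm and grips with 3 to 60 N. Pads are 20 mm wide; open, the fingers measure 128 mm over their backs; the gripper's body (75 mm by 189 mm) begins 69 mm behind the grasp point.
Start: joints at [1.312, 0.353, 1.633, -0, 1.155, -0.002], TCP at [0.159, 0.605, 0.215] pointing down, gripper open.
Joint ranges: [-2.63, 2.63], [-0.92, 2.1], [0.06, 2.66], [-1.3, 4.44], [0, 2.69], [-3.02, 3.02]. Speed limits (rad/s): [2.22, 2.22, 2.79, 3.14, 3.14, 3.14].

INTERFACE

Orientations are given as a unit quaternion [w, x, y, z].
In Python, from cell import status, snapshot, camera_model, workorder, models gives the robot as it stands.
- The arm moves only by the shell command python3 -m inch 'ROWS' [FORCE]. ROWS is a JSON object of lists of equal length, an entry for each row: "grip": the closure, from 0 (fully open) to 1 (shut); "delta_pos": the shift along the tool's x, y, z in m, a list of three; "yaw": the turn about the tool's z in degrees. In form: {"grip": [grip, ...], "delta_pos": [[dx, dy, dz], ...], "yaw": [yaw, ...]}. A call has 1 to 8 rows; each row is the pose to reach, as a shift and turn from the pose commanded when the call began, along the tool's axes at that moment; what a row does not reach only later rows make up. A row lasts 1/10 s, in which the tool goes at most 50 mm and 8.59 degrees, less where a joint would pass 70% of its speed; a pose out of reach is approached as far as the arm can. A call with a gripper value outside its range is refused whole. The fingers move at their own pace and stop on an object; FORCE is the grip in N (left out, the last holds). Time passes only in rows, so rows that repeat a pose let the fingers close. It gives the time, the measured TCP pose, the force, the opening and the grip force at its end, in the units of the state.
- status.observe(): the state, without advancing time (a new reading comes with each control period).
- snapshot(name): name is "side" or "top" or "wrist"; returns the picture (400x640x3 uint8, blue, green, red); there is no depth.
- camera_model(name): a dict with "fx", "fy", "cx", "cy" (pixels), "R" (3x3) and "t" (3): a world point X has camera coordinates R X + t; the wrist camera has in their place "mount" (4x4, takes a point from camera to tool coordinates, whose origin is the TCP and whose axes are the flange's). Camera axes: x right, y down, z forward; pixel columns grow to the right and rows downward; lengths in m; the calibration is good to about 2 mm. A picture is of the moment at which its call begins: read the wrist's pose just before it. camera_model takes no time and is no camera call.
- workorder.sign_off(): hands the job in; it is judged then, once.
Trained networks look in the newest picture that a camera, given by its name, has taken for a name from the list of things; names that differ only in an ending like _2 or _b are one class to them, and where a whole thing is asked for, a point or a joint stands for the part that bears it (a point fixed in the world has none). Each returns a list of dicts, best first, with "confidence" (0 to 1); they miss things now and then, are a little off and sometimes report something else, mostly with a low value. They report only what shows in the picture. A call takes as long as a camera call. They do not tell look-alikes from the thing itself.
- models.look_for(label, camera): "position" ([x, y, z] in m, in world coordinates, good to about 4 mm: the middle of the surface that is visible of it).
- models.masks_of(label, camera): "pixels" (400x640 bool, what is visible of it).
The state is a dict: "time_s": time; "qpos": joint angles; "joint_velocities": joint speeds; "tau": joint torques, N m; "tool_pos": TCP position; "tool_rot": TCP orientation; "ft_force": force on the tool from outside, world axes, zero at the start; "torque": the same for the moment, N m; "opening": finger opening in m; "grip_force": force on a finger pad.
Only numpy, scipy, OpenCV 4.12 (cv2) and the standard library are available. Lean on these libraries where they do the work, as an engineer would, in place of code of your own. Each camera call takes 0.05 s, during which the arm holds its last target. There are 200 camera calls.

TASK

The red-headed transport pin of the bench shaker has seized in its sloping lock: take the drift punch from its wooden rack and push the pin out with it from the side opposite the red head, without ramming the lock, until the pin drops into the aluminium catch tray and the platform springs up free once the punch is withdrawn. Lay the punch back in its rack, then press the green test button fully down and release it. Leave the bottle, the beaker and the dish where they are.

Things in the scene. Friction and masses are not known exactly. Their poses are not given: they have to be found in the camera images.
- shaker: Cream lab shaker, fixed; origin on the bench straight below the bore's centre (115 mm up), x level from the housing to the lock, z up. Housing 62 mm high at x -235 to -65, y -105 to 105 mm. The slatted platform over it (x -235 to -75, y -100 to 100 mm) is parallel to the sloping bore; its slats top out 31 mm above the bore axis, 45 mm when free, measured square to the slope.
- lock: Grey transport lock, fixed: two ears with a yellow lug of the platform between, all on one round bore. Origin at the bore's centre; y along the bore, pointing 0.35 rad up from level to the open mouth where the punch enters; x as the shaker's; z square to it. Ears 44 x 44 mm at y 14 to 32 (bored 15.5) and y -32 to -14 mm (bored 17); lug 40 x 40 mm, y -12 to 12 mm (bored 15.5).
- bore_mouth (a point): Centre of the bore's open upper mouth (3 mm chamfer), on the outer face of the high ear, 32 mm up the bore axis from the lock's origin; axes as the lock. Only the lock itself and the platform are near; nothing there stands more than 50 mm above the bore axis, measured square to it.
- pin: Loose steel pin, 14 mm thick, shank 56 mm, with a red head (26 mm wide, 12 mm thick) at its low end; 90 g. Origin on its axis at mid shank, y to the plain end, as the lock's y. Plain end starts about 8 mm inside the open mouth. The sprung lug and a sprung pad in the low ear wedge it: it takes a steady push down the bore (roughly 7 to 18 N, unknown) and drops out after about 40 to 65 mm.
- catch_tray (a point): Centre of the inner floor of the catch tray, 4 mm above the bench, axes as the shaker; the tray is 110 mm (x) by 130 mm (y), 34 mm high.
- platform (a joint): Rise of the sprung platform and its lug square to the slope, in m: about 0.001 to 0.003 while the pin holds it, up to 0.006 with the punch in its place (the lug then presses lightly on the punch), 0.014 when free.
- punch: Drift punch, loose, 200 mm, 300 g: square blue handle 18 x 18 x 110 mm with a yellow band, round steel shank 11 mm thick and 90 mm long, its last 6 mm tapered to 7 mm. Origin at the handle's centre, x towards the tip; balance point 30 mm from the origin towards the tip. It starts level in its rack, tip roughly to the robot's right (-y), its axis 39 mm above the bench.
- punch_tip (a point): The tip of the punch, on its axis, 145 mm from the handle's centre.
- rack: Wooden punch rack, fixed, 110 x 50 mm; origin under its centre, x along the stored punch to its tip, z up. Two cross bars (10 mm thick, at x -46 and 46 mm, tops 30 mm up) carry the handle between cheeks 30 mm apart that rise 14 mm above the bars. Between the bars the handle is free to grasp, over a floor 6 mm high. A stored punch's origin is at about x 0, y 0, z 39 mm.
- control_box: Cream control box, 90 x 80 x 45 mm, fixed to the bench; origin under its centre. The green test button is on its top.
- test_button (a joint): Travel of the green test button in m: 0 up, 0.007 fully down; a spring returns it. Fully down takes about 5 N.
- test_button_top (a point): Centre of the top of the green round button (32 mm diameter); it is pressed straight down.
- amber_bottle: Bystander: capped amber bottle, 64 mm diameter, about 140 mm high, origin under its centre.
- beaker: Bystander: glass beaker, 76 mm diameter, 95 mm high, origin under its centre.
- petri_dish: Bystander: round covered dish, 94 mm diameter, 20 mm high, origin under its centre.
Mind the look-alikes: they are no part of the job. There is more than one size of the punch; the one meant has the size given above. What is shaped like the control_box but purple or turquoise is not meant.

How it is judged:
On the way, in this order (a step that is already met when the one before it is completed fails the run):
1. The punch's tip is in the open end of the bore and pushes on the pin (x of punch_tip in the frame of lock between -0.006 and 0.006 m and z of punch_tip in the frame of lock between -0.006 and 0.006 m and y of punch_tip in the frame of lock between -0.05 and 0.0285 m and contact force between punch and pin above 2 N), for 0.04 s.
2. The pin has dropped into the catch tray with the punch still through the bore (x of pin in the frame of catch_tray between -0.055 and 0.055 m and y of pin in the frame of catch_tray between -0.065 and 0.065 m and height (world z) of pin below 0.045 m and x of punch_tip in the frame of lock between -0.006 and 0.006 m and z of punch_tip in the frame of lock between -0.006 and 0.006 m and y of punch_tip in the frame of lock between -0.09 and -0.005 m), for 0.04 s.
3. The punch is withdrawn, the platform has sprung up, and the punch lies released in its rack (x of punch in the frame of rack between -0.03 and 0.03 m and y of punch in the frame of rack between -0.014 and 0.014 m and z of punch in the frame of rack between 0.032 and 0.046 m and angle between punch's own x axis and vertical between 1.47 and 1.67 rad and contact force between punch and the fingers below 0.1 N and value of joint platform above 0.011 m), for 0.2 s.
4. The test button is pressed fully down (value of joint test_button above 0.006 m), for 0.05 s.
At the end, for the whole second after the job is handed in: The pin rests in the catch tray (middle under 45 mm up), the platform has risen over 11 mm, the punch lies level, released and at rest on both bars of its rack (within 30 mm lengthwise of its stored place, either way round), and the test button is up again (within 1.5 mm) (all of step 3 and x of pin in the frame of catch_tray between -0.055 and 0.055 m and y of pin in the frame of catch_tray between -0.065 and 0.065 m and height (world z) of pin below 0.045 m and linear speed of each of pin, punch below 0.02 m/s and value of joint test_button below 0.0015 m); the robot touches nothing.
It fails at once if The lock is rammed with the punch (over 60 N) (contact force between punch and lock above 60 N).
It fails at once if The amber bottle is shifted more than 30 mm or tipped (distance of amber_bottle from where it was at the start of the episode above 0.03 m or angle between amber_bottle's own z axis and vertical above 0.4 rad).
It fails at once if The beaker is shifted more than 30 mm or tipped (distance of beaker from where it was at the start of the episode above 0.03 m or angle between beaker's own z axis and vertical above 0.4 rad).
It fails at once if The petri dish is shifted more than 30 mm or tipped (distance of petri_dish from where it was at the start of the episode above 0.03 m or angle between petri_dish's own z axis and vertical above 0.4 rad).
It also fails if it takes over 66 s, if anything falls off the work surface, if the arm or the gripper's body presses on something with over 40 N, if the wrist force passes 120 N, or if a joint passes its speed limit or range.

## Working session

There is one attempt and no reset: what is moved stays moved. The work goes in short steps, Python scripts to look and compute and a shell command to move; the robot and the scene stay as the last step left them, time stands still between calls to the robot, and variables do not carry over. Pictures are saved under pics/ and viewed, at most 10 in all, crops included, and the job is handed in when it is done.

```bash
mkdir -p pics; ls; python3 - <<'E'
from cell import status, snapshot, camera_model, models
import cv2, numpy as np
s=status.observe(); print({k:np.round(v,3).tolist() for k,v in s.items()})
a=[snapshot(n) for n in("side","top")]
cv2.imwrite("pics/a.png",np.vstack([cv2.resize(i,(480,300)) for i in a]))
for n in("side","top"):
  c=camera_model(n); print(n,c['fx'],c['cx'],c['cy'],np.round(c['R'],3).tolist(),np.round(c['t'],3).tolist())
  for l in "shaker lock pin punch rack control_box test_button catch_tray platform amber_bottle beaker petri_dish".split():
    try: print(l,[(np.round(d['position'],3).tolist(),round(d['confidence'],2)) for d in models.look_for(l,n)])
    except Exception as e: print(l,e)
print(camera_model("wrist"))
E
```

```text
pics
{'time_s': 0.0, 'qpos': [1.312, 0.354, 1.634, -0.0, 1.155, -0.002], 'joint_velocities': [-0.0, -0.001, -0.0, -0.0, 0.001, -0.001], 'tau': [-0.003, -59.385, -33.42, 0.069, 0.024, -0.0], 'tool_pos': [0.159, 0.604, 0.214], 'tool_rot': [-0.0, 0.128, 0.992, -0.001], 'ft_force': [-0.377, -0.076, -0.468], 'torque': [-0.075, -0.008, -0.012], 'grip_force': 0.0, 'opening': 0.092}
side 409.9914330871726 314.8723377360245 197.34596682661183 [[0.925, -0.38, 0.021], [-0.226, -0.593, -0.773], [0.306, 0.71, -0.634]] [-0.489, 0.148, 1.315]
shaker [([0.509, -0.046, 0.108], 0.73)]
lock [([0.491, -0.007, 0.139], 0.84)]
pin []
punch [([0.288, 0.34, 0.011], 0.5), ([0.601, 0.441, 0.008], 0.42)]
rack [([0.458, 0.343, 0.009], 0.53), ([0.452, -0.387, 0.067], 0.18)]
control_box [([0.464, -0.402, 0.043], 0.86), ([0.544, -0.569, 0.039], 0.67), ([0.282, -0.548, 0.046], 0.62)]
test_button [([0.268, -0.542, 0.07], 0.69), ([0.459, -0.391, 0.068], 0.62)]
catch_tray [([0.513, -0.042, 0.102], 0.87)]
platform [([0.482, -0.001, 0.139], 0.96), ([0.62, -0.045, 0.107], 0.72)]
amber_bottle [([0.69, -0.34, 0.081], 0.76)]
[... 668 characters left out ...]
0.133], 0.94), ([0.495, 0.011, 0.141], 0.38), ([0.474, 0.328, 0.004], 0.38)]
platform [([0.487, 0.013, 0.146], 0.95)]
amber_bottle [([0.698, -0.31, 0.101], 0.62)]
beaker [([0.702, 0.315, 0.056], 0.76)]
petri_dish [([0.349, -0.29, 0.019], 0.78)]
{'fx': 329.06796842048493, 'fy': 329.06796842048493, 'cx': 314.37696350633604, 'cy': 198.05175525949403, 'mount': array([[-9.01620824e-04, -9.54828750e-01, -2.97155255e-01,
         8.40676452e-02],
       [ 9.99999380e-01, -6.66744634e-04, -8.91767235e-04,
         3.86482504e-04],
       [ 6.53358322e-04, -2.97155875e-01,  9.54828759e-01,
        -1.70282396e-01],
       [ 0.00000000e+00,  0.00000000e+00,  0.00000000e+00,
         1.00000000e+00]])}
```

View pics/a.png

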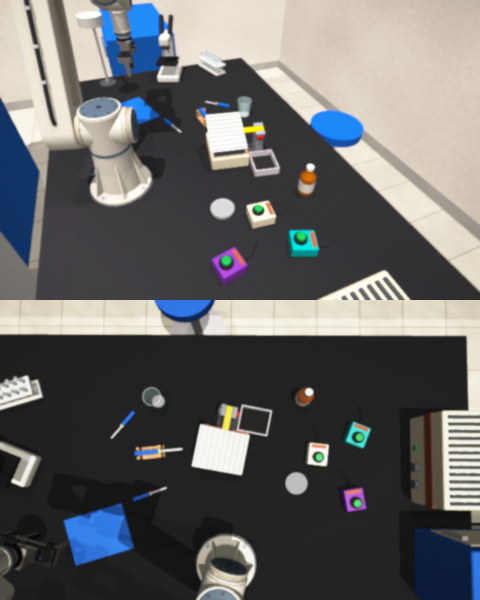

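Side/top pictures show the shaker with the lock at about top full-pixel (304,157), its tray on the -y side, and the rack punch at (205,202) with its tip to the right. The cream control box is at (424,205), with purple and turquoise look-alikes beside it.

```bash
cat > h.py <<'E'
import numpy as np, cv2
from scipy.spatial.transform import Rotation as Ro
from cell import status, snapshot, camera_model, models
def pose():
    s=status.observe(); q=np.array(s['tool_rot']); return Ro.from_quat(q[[1,2,3,0]]).as_matrix(),np.array(s['tool_pos']),s
def cam(n):
    c=camera_model(n)
    if n=='wrist':
        R,p,_=pose(); M=c['mount']; Rw=R@M[:3,:3]; o=R@M[:3,3]+p
    else: Rw=c['R'].T; o=-Rw@c['t']
    return c,Rw,o
def ray(px,n,z,C=None):
    c,Rw,o=C or cam(n); d=Rw@np.array([(px[0]-c['cx'])/c['fx'],(px[1]-c['cy'])/c['fy'],1]); return o+d*(z-o[2])/d[2]
def proj(X,C):
    c,Rw,o=C; v=Rw.T@(np.array(X)-o); return v[0]/v[2]*c['fx']+c['cx'],v[1]/v[2]*c['fy']+c['cy']
def move(X,ang):  # world target of TCP, world angle(deg) of tool x
    R,p,_=pose(); a=np.degrees(np.arctan2(R[1,0],R[0,0]))
    print('delta',np.round(R.T@(np.array(X)-p),4).tolist(),'yaw',round(-((ang-a+180)%360-180),2))
E
python3 -m inch '{"grip":[0,0,0,0,0,0,0,0],"delta_pos":[[-0.38,-0.204,0.014],[-0.38,-0.204,0.014],[-0.38,-0.204,0.014],[-0.38,-0.204,0.014],[-0.38,-0.204,0.014],[-0.38,-0.204,0.014],[-0.38,-0.204,0.014],[-0.38,-0.204,0.014]],"yaw":[70,70,70,70,70,70,70,70]}'
python3 -c "
from h import *
move([.475,.31,.2],95)"
```

```text
time_s: 2.1
tool_pos: [0.4527, 0.3306, 0.2018]
tool_rot: [0.0, 0.668, 0.744, 0.0]
ft_force: [0.9, 1.1, 0.6]
opening: 0.0922
grip_force: 0.0
delta [-0.0229, 0.0199, 0.0018] yaw 1.18
```

```bash
python3 -m inch '{"grip":[0,0,0],"delta_pos":[[-0.023,0.02,0],[-0.023,0.02,0],[-0.023,0.02,0]],"yaw":[1,1,1]}' | head -3
python3 - <<'E'
from h import *
C=cam('wrist'); im=snapshot('wrist'); cv2.imwrite('pics/b.png',im); 
for l in('punch','rack'):
  for d in models.masks_of(l,'wrist'):
    m=d['pixels']; ys,xs=np.nonzero(m)
    r=cv2.minAreaRect(np.c_[xs,ys].astype(np.float32)); print(l,round(d['confidence'],2),m.sum(),np.round(cv2.boxPoints(r)).tolist())
    for b in cv2.boxPoints(r): print(np.round(ray(b,'wrist',.039 if l=='punch' else .044,C),3).tolist())
E
```

```text
time_s: 2.4
tool_pos: [0.474, 0.3112, 0.2015]
tool_rot: [-0.0, 0.673, 0.74, -0.0]
punch 0.83 1808 [[120.0, 76.0], [136.0, 69.0], [190.0, 202.0], [174.0, 208.0]]
[0.281, 0.396, 0.039]
[0.297, 0.403, 0.039]
[0.345, 0.276, 0.039]
[0.327, 0.267, 0.039]
punch 0.83 1888 [[399.0, 2.0], [415.0, -10.0], [496.0, 98.0], [480.0, 110.0]]
[0.534, 0.482, 0.039]
[0.546, 0.492, 0.039]
[0.641, 0.41, 0.039]
[0.629, 0.397, 0.039]
punch 0.59 2794 [[306.0, 108.0], [326.0, 108.0], [329.0, 288.0], [309.0, 288.0]]
[0.459, 0.383, 0.039]
[0.479, 0.385, 0.039]
[0.504, 0.186, 0.039]
[0.48, 0.183, 0.039]
rack 0.72 2820 [[291.0, 109.0], [341.0, 109.0], [341.0, 214.0], [291.0, 214.0]]
[0.445, 0.381, 0.044]
[0.493, 0.386, 0.044]
[0.506, 0.279, 0.044]
[0.453, 0.274, 0.044]
```

View pics/b.png

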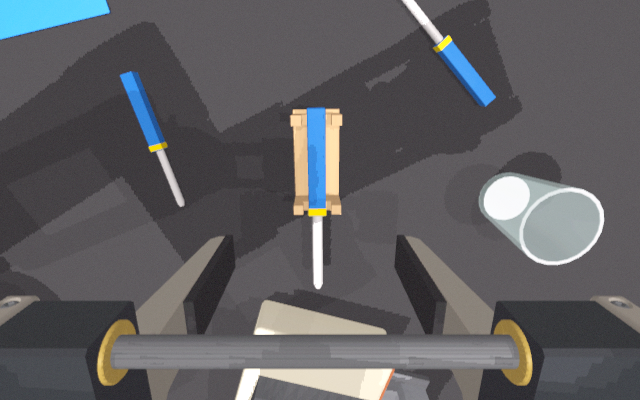

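The wrist picture shows the punch in its rack: tail at about (316,108), tip at (318,288). The other two punches lie loose on the bench. Handle centre comes out at about (0.475, 0.329).

```bash
python3 -c "
from h import *
move([.4753,.3294,.020],96.6)"
```

```text
delta [0.0167, 0.004, 0.1816] yaw -0.98
```

```bash
python3 -m inch '{"grip":[0,0,0,0,0,0,0,0],"delta_pos":[[0.017,0.004,0.03],[0.017,0.004,0.08],[0.017,0.004,0.12],[0.017,0.004,0.15],[0.017,0.004,0.17],[0.017,0.004,0.181],[0.017,0.004,0.181],[0.017,0.004,0.181]],"yaw":[-1,-1,-1,-1,-1,-1,-1,-1]}'
python3 -m inch '{"grip":[0.5,0.9,0.9,0.9,0.9,0.9],"delta_pos":[[0,0,0],[0,0,0],[0,0,0],[0,0,0],[0,0,0],[0,0,0]],"yaw":[0,0,0,0,0,0]}' 20
```

```text
time_s: 3.35
tool_pos: [0.4764, 0.3296, 0.0214]
tool_rot: [0.0, 0.665, 0.747, 0.0]
ft_force: [-0.8, 0.0, 0.1]
opening: 0.0919
grip_force: 0.0
time_s: 3.95
tool_pos: [0.4763, 0.3288, 0.0207]
tool_rot: [0.0, 0.666, 0.746, 0.0]
ft_force: [0.6, 0.1, -0.7]
opening: 0.0458
grip_force: 0.0
```

```bash
python3 -m inch '{"grip":[0.9,0.9,0.9,0.9,0.9,0.9],"delta_pos":[[0,0,0],[0,0,0],[0,0,0],[0,0,0],[0,0,0],[0,0,0]],"yaw":[0,0,0,0,0,0]}' 20
python3 -m inch '{"grip":[0.9,0.9,0.9,0.9,0.9,0.9],"delta_pos":[[0,0,-0.02],[0,0,-0.05],[0,0,-0.08],[0,0,-0.1],[0,0,-0.1],[0,0,-0.1]],"yaw":[0,0,0,0,0,0]}' 
python3 - <<'E'
from h import *
im=snapshot('wrist'); cv2.imwrite('pics/c.png',im)
E
```

```text
time_s: 4.55
tool_pos: [0.476, 0.3288, 0.0205]
tool_rot: [-0.0, 0.666, 0.746, -0.0]
ft_force: [-0.7, -0.0, 0.8]
opening: 0.018
grip_force: 20.0
time_s: 5.15
tool_pos: [0.4761, 0.3287, 0.1201]
tool_rot: [0.0, 0.666, 0.746, 0.0]
ft_force: [-0.8, 0.3, -2.9]
opening: 0.0177
grip_force: 20.0
```

View pics/c.png

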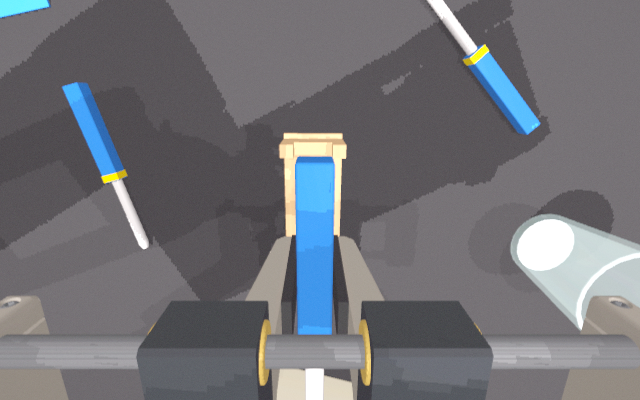

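The wrist picture shows the handle between the pads, with its tail edge at about (315,158). I'll estimate the tilt from that edge, lower the grip to 3 N and see whether the tip droops.

```bash
cat >> h.py <<'E'
def tail(d0=0.0):
    from scipy.optimize import brentq
    c=camera_model('wrist'); M=c['mount']; im=snapshot('wrist').astype(int)
    m=((im[...,0]>150)&(im[...,0]-im[...,2]>90)).astype(np.uint8)
    n,L,st,_=cv2.connectedComponentsWithStats(m)
    l=L[250:300,314]; l=l[l>0]; b=st[np.bincount(l).argmax()]; row=b[1]
    def f(t):
        r=[]
        for h in(.009,-.009):
            P=np.array([(.055+d0)*np.cos(t)-h*np.sin(t),0,-.019-(.055+d0)*np.sin(t)-h*np.cos(t)])
            v=M[:3,:3].T@(P-M[:3,3]); r.append(v[1]/v[2]*c['fy']+c['cy'])
        return min(r)-row
    ts=np.radians(np.arange(-20,91,1)); v=[f(t) for t in ts]
    print('blob',b.tolist(),'tilt',[round(np.degrees(brentq(f,ts[i],ts[i+1])),1) for i in range(len(ts)-1) if v[i]*v[i+1]<0])
E
python3 -c "
from h import *
tail()"
python3 -m inch '{"grip":[0.9,0.9],"delta_pos":[[0,0,0],[0,0,0]],"yaw":[0,0]}' 3
python3 -c "
from h import *
tail()"
```

```text
blob [295, 157, 40, 178, 6550] tilt []
time_s: 5.45
tool_pos: [0.4757, 0.3285, 0.1195]
tool_rot: [-0.0, 0.666, 0.746, -0.001]
ft_force: [0.7, 0.5, -2.8]
opening: 0.018
grip_force: 3.0
blob [291, 197, 47, 102, 4132] tilt [np.float64(41.5)]
```

```bash
python3 -m inch '{"grip":[0.9,0.9,0.9,0.9,0.9],"delta_pos":[[0,0,-0.02],[-0.04,0.04,-0.03],[-0.07,0.07,-0.03],[-0.09,0.094,-0.03],[-0.09,0.094,-0.03]],"yaw":[0,0,0,0,0]}' 20
python3 -c "
from h import *
tail(.004)
for l in('lock','punch','platform'):
  cv2.imwrite
im=snapshot('side'); cv2.imwrite('pics/d.png',cv2.resize(im[60:300,160:480],None,fx=2.4,fy=2.4))"
```

```text
time_s: 6.0
tool_pos: [0.583, 0.2479, 0.1504]
tool_rot: [0.001, 0.667, 0.745, 0.0]
ft_force: [-0.3, 0.3, -2.5]
opening: 0.0178
grip_force: 20.0
blob [291, 230, 48, 48, 2263] tilt [np.float64(57.1)]
```

View pics/d.png

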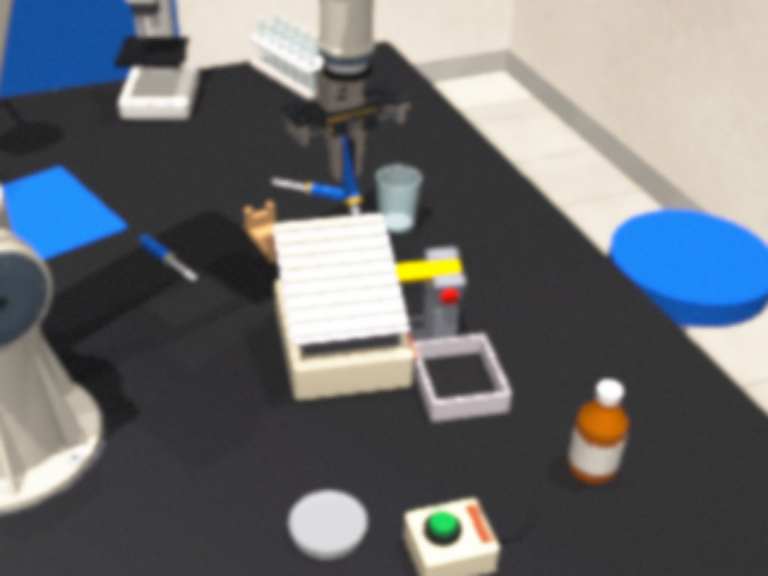

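Side picture: the punch hangs tip-down (about 57°) over free bench beside the beaker. The red pin head is at the lock's low end (crop 450,295) above the tray. I'll lower it so the bench tilts the punch up to 20°.

```bash
python3 -m inch '{"grip":[0.9,0.9,0.9,0.9,0.9,0.9,0.9,0.9],"delta_pos":[[0,0,0.04],[0.01,0,0.06],[0.02,0,0.075],[0.03,0,0.09],[0.03,0,0.1],[0.03,0,0.11],[0.03,0,0.117],[0.03,0,0.117]],"yaw":[0,0,0,0,0,0,0,0]}' 8
python3 -c "
from h import *
tail(.004)"
```

```text
time_s: 6.9
tool_pos: [0.576, 0.2792, 0.0326]
tool_rot: [-0.0, 0.666, 0.746, -0.001]
ft_force: [-0.2, 1.1, -2.1]
opening: 0.0179
grip_force: 8.0
blob [293, 126, 43, 178, 6510] tilt []
```

```bash
python3 -c "
from h import *
cv2.imwrite('pics/e.png',np.vstack([cv2.resize(snapshot('side')[60:200,260:420],(480,420)),snapshot('wrist')[100:280,80:560]]))"
```

```text
(no output)
```

View pics/e.png

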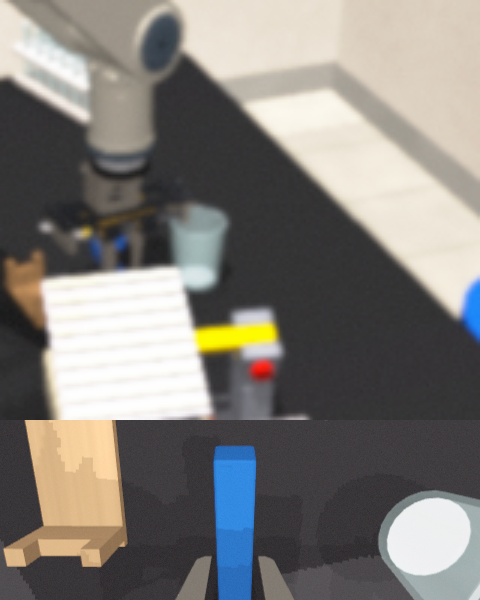

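```bash
cat >> h.py <<'E'
def fit(im,v=True):
    from scipy.optimize import least_squares
    c=camera_model('wrist'); M=c['mount']; i=im.astype(int)
    m=((i[...,0]>100)&(i[...,0]-i[...,2]>70)).astype(np.uint8)
    n,L,st,_=cv2.connectedComponentsWithStats(m); l=L[240:300,314]; l=l[l>0]; k=np.bincount(l).argmax()
    m=L==k; rows=np.nonzero(m.any(1))[0]; r0=rows[0]; col=i[r0-3:r0+45,305:325,0].mean(1); 
    g=np.diff(col); 
    r1=r0+4+g[7:].argmax()-2+1 if g[7:].max()>12 else None
    W=lambda r:(np.nonzero(m[r])[0].min(),np.nonzero(m[r])[0].max()+1)
    rr=r1 if r1 else r0
    wu=np.diff(W(rr+2))[0]; rl=min(rows[-1],rr+70); wl=np.diff(W(rl))[0]
    def pr(a,t,h,y):
        P=np.array([a*np.cos(t)-h*np.sin(t),y,-.019-a*np.sin(t)-h*np.cos(t)]); u=M[:3,:3].T@(P-M[:3,3]); return u[0]/u[2]*c['fx']+c['cx'],u[1]/u[2]*c['fy']+c['cy'],u[2]
    def f(x):
        a,t,a2=x; e=[pr(a,t,-.009,0)[1]-r0] if r1 else []
        A=pr(a,t,.009,0); B=pr(a2,t,.009,0)
        return e+[A[1]-rr, B[1]-rl, (.018*c['fx']/A[2]-wu),(.018*c['fx']/B[2]-wl)]
    s=least_squares(f,[.06,.2,.02],x_scale=[.01,.1,.01])
    print('rows',r0,r1,'w',wu,wl,rl,'a %.4f tilt %.1f'%(s.x[0],np.degrees(s.x[1])),'res',np.round(s.fun,1))
E
python3 -c "
from h import *
im=snapshot('wrist'); fit(im); print(im[118:150,315,0]); fit(cv2.imread('pics/c.png'))"
```

```text
rows 126 138 w 42 38 208 a 0.0699 tilt 5.8 res [ 1.8 -1.5  0.1  2.2  2.4]
[ 65  65  60  65  61  65  66 104 160 185 184 186 187 187 186 186 187 188
 187 187 188 196 215 227 229 228 226 226 225 225 224 226]
rows 157 161 w 38 37 231 a 0.0557 tilt -6.4 res [ 0.7 -0.6  0.   1.4  0.8]
```

```bash
python3 -m inch '{"grip":[0.9,0.9,0.9],"delta_pos":[[0,0,0],[0,0,0],[0,0,0.003]],"yaw":[0,0,0]}' 3
python3 -m inch '{"grip":[0.9,0.9],"delta_pos":[[0,0,0],[0,0,0]],"yaw":[0,0]}' 25
python3 -c "
from h import *
im=snapshot('wrist'); fit(im); cv2.imwrite('pics/f.png',im)"
```

```text
time_s: 7.4
tool_pos: [0.5769, 0.2801, 0.0312]
tool_rot: [0.0, 0.666, 0.746, 0.001]
ft_force: [-0.0, 0.1, -2.2]
opening: 0.0178
grip_force: 3.0
time_s: 7.6
tool_pos: [0.5766, 0.28, 0.0307]
tool_rot: [0.0, 0.666, 0.746, 0.0]
ft_force: [0.0, 1.2, -1.5]
opening: 0.0177
grip_force: 25.0
rows 125 137 w 43 38 207 a 0.0706 tilt 6.5 res [ 1.6 -1.3  0.1  1.6  2.6]
```

```bash
python3 -m inch '{"grip":[0.9,0.9,0.9],"delta_pos":[[0,0,-0.05],[0,0,-0.1],[0,0,-0.1]],"yaw":[0,0,0]}' 3
python3 -m inch '{"grip":[0.9],"delta_pos":[[0,0,0]],"yaw":[0]}' 25
python3 -c "
from h import *
im=snapshot('wrist'); fit(im); cv2.imwrite('pics/f.png',im)"
```

```text
time_s: 7.95
tool_pos: [0.5804, 0.2819, 0.1376]
tool_rot: [0.002, 0.666, 0.746, 0.005]
ft_force: [1.1, 0.8, 5.8]
opening: 0.0182
grip_force: 3.0
time_s: 8.05
tool_pos: [0.5792, 0.2812, 0.1343]
tool_rot: [0.001, 0.666, 0.746, 0.004]
ft_force: [0.3, 0.3, -1.6]
opening: 0.011
grip_force: 0.0
rows 187 190 w 18 52 260 a 0.0413 tilt -26.4 res [  4.7  -4.6   0.3  17.4 -15.3]
```

```bash
python3 -m inch '{"grip":[0.4,0,0,0,0],"delta_pos":[[0,0,-0.03],[0,0,-0.06],[0,0,-0.06],[0,0,-0.06],[0,0,-0.06]],"yaw":[0,0,0,0,0]}' 20
python3 -c "
from h import *
C=cam('wrist'); im=snapshot('wrist'); cv2.imwrite('pics/g.png',im)
for d in models.masks_of('punch','wrist'):
    ys,xs=np.nonzero(d['pixels']); r=cv2.minAreaRect(np.c_[xs,ys].astype(np.float32))
    print(round(d['confidence'],2),len(xs),[np.round(ray(b,'wrist',.009,C)[:2],3).tolist() for b in cv2.boxPoints(r)])"
```

```text
time_s: 8.6
tool_pos: [0.5755, 0.2795, 0.1889]
tool_rot: [-0.0, 0.666, 0.746, -0.001]
ft_force: [-0.7, -0.1, -0.7]
opening: 0.0475
grip_force: 0.0
0.82 1408 [[0.584, 0.451], [0.597, 0.463], [0.658, 0.413], [0.645, 0.4]]
0.71 2557 [[0.262, 0.396], [0.283, 0.406], [0.335, 0.265], [0.313, 0.252]]
0.59 3520 [[0.372, 0.371], [0.387, 0.389], [0.56, 0.278], [0.546, 0.256]]
```

View pics/g.png

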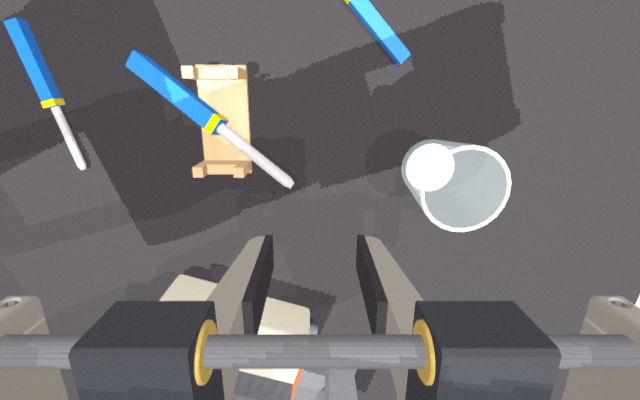

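The drop left the punch lying across the rack floor, tail at px (131,60), tip (291,185). I'll work out a tail-side grasp clear of the rack post.

```bash
python3 - <<'E'
from h import *
C=cam('wrist'); z=.017
im=cv2.imread('pics/g.png'); 
tail=ray((133,59),0,z,C); tip=ray((292,184),0,z,C); print(tail,tip,np.linalg.norm(tip-tail))
u=(tip-tail)/np.linalg.norm(tip-tail); n=np.array([-u[1],u[0],0])
rc=np.array([.476,.3288,0]); rx=np.array([.115,-.993,0]); ry=np.array([.993,.115,0])
g=tail+.028*u; ang=np.degrees(np.arctan2(-u[1],-u[0])); print('g',g,'ang',ang)
for s in(1,-1):
  for t in(9,18,36): print(s,t,[np.round([(g+n*s*t/1e3+u*w-rc)@rx*1e3,(g+n*s*t/1e3+u*w-rc)@ry*1e3]).tolist() for w in(-.01,.01)])
for p in(tail,tip): print((p-rc)@rx,(p-rc)@ry)
move([g[0],g[1],.1],ang); move([g[0],g[1],.006],ang)
E
```

```text
[0.38862607 0.37712435 0.017     ] [0.55238117 0.2705055  0.017     ] 0.19540550435452708
g [0.41209083 0.36184674 0.017     ] ang 146.93236464827902
1 9 [[-53.0, -62.0], [-41.0, -46.0]]
1 18 [[-60.0, -56.0], [-48.0, -40.0]]
1 36 [[-74.0, -44.0], [-61.0, -29.0]]
-1 9 [[-40.0, -73.0], [-27.0, -58.0]]
-1 18 [[-33.0, -79.0], [-20.0, -63.0]]
-1 36 [[-19.0, -90.0], [-6.0, -75.0]]
-0.05803407889756001 -0.08120501330678263
0.06667027155065725 0.06914263392274156
delta [0.1004, -0.1529, 0.0892] yaw -50.4
delta [0.1005, -0.1527, 0.1832] yaw -50.4
```

```bash
python3 -m inch '{"grip":[0.6,0.6,0.6,0.6,0.6,0.6,0.6,0.6],"delta_pos":[[0.095,-0.149,0.08],[0.095,-0.149,0.08],[0.095,-0.149,0.08],[0.095,-0.149,0.08],[0.095,-0.149,0.08],[0.095,-0.149,0.08],[0.095,-0.149,0.08],[0.095,-0.149,0.08]],"yaw":[-50.4,-50.4,-50.4,-50.4,-50.4,-50.4,-50.4,-50.4]}' 20
python3 -c "
from h import *
C=cam('wrist')
for d in models.masks_of('punch','wrist'):
    ys,xs=np.nonzero(d['pixels']); r=cv2.minAreaRect(np.c_[xs,ys].astype(np.float32))
    print(round(d['confidence'],2),len(xs),np.round(cv2.boxPoints(r)).tolist(),[np.round(ray(b,'wrist',.013,C)[:2],3).tolist() for b in cv2.boxPoints(r)])
move([.417,.3586,.005],146.9)
cv2.imwrite('pics/i.png',snapshot('wrist'))"
```

```text
time_s: 9.5
tool_pos: [0.4175, 0.3572, 0.1101]
tool_rot: [-0.0, 0.286, 0.958, -0.0]
ft_force: [0.3, 0.3, -0.3]
opening: 0.0368
grip_force: 0.0
0.82 1408 [[345.0, 0.0], [360.0, -12.0], [413.0, 54.0], [398.0, 66.0]] [[0.305, 0.457], [0.304, 0.471], [0.363, 0.482], [0.364, 0.468]]
0.71 2557 [[3.0, 22.0], [23.0, 13.0], [92.0, 165.0], [72.0, 174.0]] [[0.179, 0.242], [0.183, 0.258], [0.292, 0.22], [0.288, 0.201]]
0.59 3520 [[121.0, 65.0], [135.0, 47.0], [300.0, 176.0], [286.0, 194.0]] [[0.248, 0.294], [0.245, 0.311], [0.394, 0.358], [0.4, 0.34]]
delta [0.0013, 0.0009, 0.1053] yaw -0.19
```

View pics/i.png

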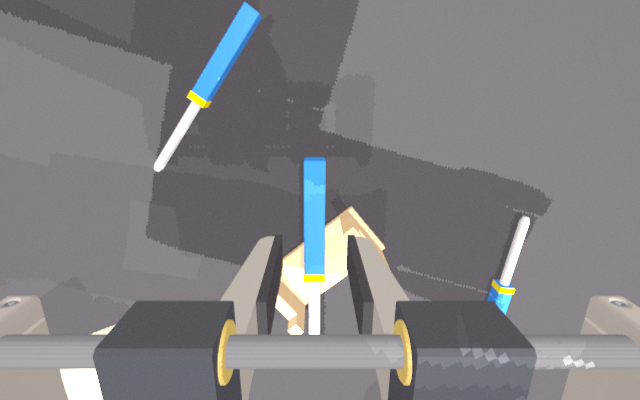

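The punch lies centred between the fingers, tail at px (315,158), so the grasp is about 35 mm from the tail. Descending and gripping.

```bash
python3 -m inch '{"grip":[0.6,0.6,0.6,0.6,0.6,0.6],"delta_pos":[[0.001,0.001,0.04],[0.001,0.001,0.07],[0.001,0.001,0.09],[0.001,0.001,0.1],[0.001,0.001,0.105],[0.001,0.001,0.105]],"yaw":[0,0,0,0,0,0]}'
python3 -m inch '{"grip":[0.9,0.9,0.9,0.9,0.9],"delta_pos":[[0,0,0],[0,0,0],[0,0,0],[0,0,0],[0,0,0]],"yaw":[0,0,0,0,0]}' 50
```

```text
time_s: 10.2
tool_pos: [0.4175, 0.3588, 0.0056]
tool_rot: [-0.0, 0.285, 0.959, -0.0]
ft_force: [0.1, 0.2, -0.3]
opening: 0.0366
grip_force: 0.0
time_s: 10.7
tool_pos: [0.4177, 0.3591, 0.0062]
tool_rot: [0.0, 0.285, 0.959, 0.0]
ft_force: [-1.6, -0.5, 6.7]
opening: 0.0175
grip_force: 49.8
```

```bash
python3 -m inch '{"grip":[0.9,0.9,0.9,0.9],"delta_pos":[[0,0,-0.03],[0,0,-0.08],[0,0,-0.1],[0,0,-0.1]],"yaw":[0,0,0,0]}' 50
python3 -c "
from h import *
im=snapshot('wrist'); fit(im);cv2.imwrite('pics/j.png',im)
move([.58,.28,.11],96.6)"
```

```text
time_s: 11.1
tool_pos: [0.4189, 0.3601, 0.1084]
tool_rot: [0.001, 0.285, 0.959, 0.002]
ft_force: [0.4, 1.3, -2.6]
opening: 0.0176
grip_force: 49.9
rows 193 201 w 36 34 271 a 0.0366 tilt -6.5 res [ 0.7 -0.6  0.1  2.5  2.9]
delta [-0.1792, 0.0222, -0.0035] yaw 50.33
```

```bash
python3 -m inch '{"grip":[0.9,0.9,0.9,0.9,0.9,0.9,0.9,0.9],"delta_pos":[[-0.05,0.01,0],[-0.1,0.015,0],[-0.15,0.022,0],[-0.179,0.022,0],[-0.179,0.022,0.03],[-0.179,0.022,0.05],[-0.179,0.022,0.066],[-0.179,0.022,0.067]],"yaw":[50,50,50,50,50,50,50,50]}' 50
python3 -m inch '{"grip":[0.9,0.9,0.9,0.9],"delta_pos":[[0,0,0.001],[0,0,0.001],[0,0,0.001],[0,0,0.001]],"yaw":[0,0,0,0]}' 3
python3 -m inch '{"grip":[0.9,0.9],"delta_pos":[[0,0,0],[0,0,0]],"yaw":[0,0]}' 50
python3 -c "
from h import *
im=snapshot('wrist'); fit(im); cv2.imwrite('pics/k.png',im)"
```

```text
time_s: 11.95
tool_pos: [0.5767, 0.2784, 0.0345]
tool_rot: [-0.001, 0.662, 0.75, -0.003]
ft_force: [-0.4, -0.4, -3.0]
opening: 0.0176
grip_force: 49.9
time_s: 12.35
tool_pos: [0.5798, 0.28, 0.0386]
tool_rot: [0.0, 0.663, 0.749, 0.001]
ft_force: [0.7, 0.3, -1.2]
opening: 0.0181
grip_force: 3.0
time_s: 12.55
tool_pos: [0.5797, 0.2798, 0.0381]
tool_rot: [0.0, 0.663, 0.749, 0.0]
ft_force: [0.2, 1.5, -0.8]
opening: 0.0173
grip_force: 50.0
rows 195 211 w 37 32 281 a 0.0361 tilt 4.4 res [ 0.8 -0.6  0.2  3.1  4.6]
```

```bash
cat > t.py <<'E'
from h import *
from scipy.optimize import least_squares
c=camera_model('wrist'); M=c['mount']
def row(a,t,o,h,zc=False):
    P=np.array([a*np.cos(t)-h*np.sin(t),0,-o-a*np.sin(t)-h*np.cos(t)]); u=M[:3,:3].T@(P-M[:3,3]); return u[2] if zc else u[1]/u[2]*c['fy']+c['cy']
def band(im):  # first yellow row below tail at col 314
    p=im[:, 314].astype(int); y=np.nonzero((p[:,2]>150)&(p[:,1]>130)&(p[:,0]<90))[0]; y=y[y>150]; return y[:1]
for f,r0,r1 in(('c',157,161.5),('j',193,201),('k',195,211)):
    im=cv2.imread(f'pics/{f}.png'); print(f,'band',band(im), 'edges',np.round(im[r0-6:r0+25,314,0]).tolist())
    for t in ([0] if f in 'cj' else np.radians([8,12,16,20])):
        s=least_squares(lambda x:[row(x[0],t,x[1],-.009)-r0,row(x[0],t,x[1],.009)-r1],[.04,.015],x_scale=.01); print(round(np.degrees(t)),s.x,s.fun,'w',.018*c['fx']/row(*s.x[:1],t,s.x[1],.009,True))
E
python3 t.py
```

```text
c band [] edges [201, 202, 203, 194, 185, 194, 200, 198, 201, 201, 201, 224, 254, 255, 255, 255, 255, 255, 255, 255, 255, 255, 255, 255, 255, 255, 255, 255, 255, 255, 255]
0 [ 0.0396575  -0.07058747] [0. 0.] w 25.23332472595561
j band [369] edges [111, 111, 103, 102, 103, 102, 165, 213, 225, 226, 225, 226, 226, 226, 229, 237, 255, 255, 255, 255, 255, 255, 255, 255, 255, 255, 255, 255, 255, 255, 255]
0 [ 0.020517   -0.03805804] [0.00000000e+00 2.84217094e-14] w 28.290136830793273
k band [] edges [53, 47, 52, 51, 51, 72, 148, 180, 176, 175, 175, 176, 176, 179, 179, 179, 177, 178, 179, 179, 180, 181, 179, 191, 208, 210, 206, 205, 199, 199, 204]
8 [0.0342007  0.01031849] [0. 0.] w 38.18285401712288
12 [ 0.02735541 -0.01225661] [0. 0.] w 33.23946498017652
16 [ 0.02073226 -0.0330695 ] [-2.84217094e-14  0.00000000e+00] w 29.55684992146656
20 [ 0.01427661 -0.05206075] [-1.39266376e-12 -1.27897692e-12] w 26.726064128184085
```

```bash
python3 -m inch '{"grip":[0.9,0.9,0.9,0.9],"delta_pos":[[0,0,-0.005],[0,0,-0.01],[0,0,-0.0135],[0,0,-0.0135]],"yaw":[0,0,0,0]}' 3
python3 -m inch '{"grip":[0.9,0.9],"delta_pos":[[0,0,0],[0,0,0]],"yaw":[0,0]}' 55
python3 -c "
from h import *
C=cam('wrist');im=snapshot('wrist'); fit(im); cv2.imwrite('pics/l.png',im); print(im[185:235:2,314,0])
"
```

```text
time_s: 13.0
tool_pos: [0.5797, 0.2797, 0.052]
tool_rot: [0.0, 0.663, 0.749, 0.001]
ft_force: [-0.5, 1.2, -1.5]
opening: 0.0178
grip_force: 3.0
time_s: 13.2
tool_pos: [0.5795, 0.2798, 0.0512]
tool_rot: [0.0, 0.663, 0.749, 0.0]
ft_force: [-0.5, 1.1, -0.5]
opening: 0.0175
grip_force: 55.0
rows 196 214 w 37 32 284 a 0.0358 tilt 7.0 res [ 0.9 -0.6  0.2  3.4  4.4]
[ 57  56  47  50  57  79 188 183 181 185 184 184 184 184 184 189 211 204
 201 201 200 202 199 201 202]
```

```bash
python3 -c "
from h import *
move([.5,-.06,.25],96.6)"
python3 -m inch '{"grip":[0.9,0.9,0.9,0.9,0.9,0.9,0.9,0.9],"delta_pos":[[0,0,-0.05],[0,0,-0.1],[0,0,-0.15],[0,0,-0.199],[-0.05,-0.02,-0.199],[-0.1,-0.05,-0.199],[-0.15,-0.08,-0.199],[-0.2,-0.11,-0.199]],"yaw":[0,0,0,0,0,0,0,0]}' 55
python3 -c "
from h import *
move([.5,-.06,.25],96.6)"
```

```text
delta [-0.3277, -0.1198, -0.1989] yaw 0.34
time_s: 14.05
tool_pos: [0.5046, 0.0924, 0.2498]
tool_rot: [-0.0, 0.663, 0.749, -0.0]
ft_force: [0.1, -0.1, -2.3]
opening: 0.0171
grip_force: 55.0
delta [-0.1507, -0.023, -0.0002] yaw 0.36
```

```bash
python3 -m inch '{"grip":[0.9,0.9,0.9,0.9,0.9],"delta_pos":[[-0.05,0,0],[-0.1,-0.01,0],[-0.15,-0.023,0],[-0.15,-0.023,0],[-0.15,-0.023,0]],"yaw":[0,0,0,0,0]}' 55
python3 -c "
from h import *
C=cam('wrist');im=snapshot('wrist'); cv2.imwrite('pics/m.png',im); np.savez('m.npz',R=C[1],o=C[2])
for n in('lock','platform','pin','catch_tray','shaker'):
  print(n,[(round(d['confidence'],2),np.round(d['position'],3).tolist()) for d in models.look_for(n,'wrist')])
cv2.imwrite('pics/m2.png',cv2.resize(im[0:240,180:500],None,fx=2.4,fy=2.4))"
```

```text
time_s: 14.55
tool_pos: [0.5007, -0.0588, 0.2499]
tool_rot: [-0.0, 0.664, 0.747, -0.0]
ft_force: [-0.2, 0.3, -2.3]
opening: 0.0175
grip_force: 55.0
lock [(0.88, [0.5, 0.022, 0.145])]
platform [(0.75, [0.497, 0.02, 0.148])]
pin [(0.7, [0.624, -0.048, 0.117])]
catch_tray [(0.63, [0.52, 0.01, 0.142])]
shaker [(0.87, [0.518, 0.004, 0.142])]
```

View pics/m2.png

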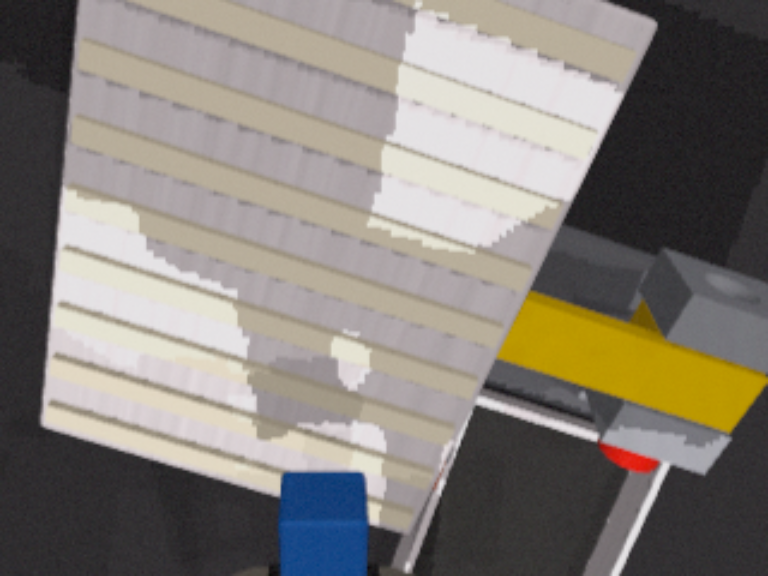

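The crop shows the platform, the yellow lug at crop (640,360), the high ear near (700,300) with the dark bore ellipse at about (730,285), and the red head at (630,455). The lock is cut off at the right, so I'm zooming in there.

```bash
python3 -c "
import cv2
im=cv2.imread('pics/m.png')[80:230,420:580]; cv2.imwrite('pics/n.png',cv2.convertScaleAbs(cv2.resize(im,None,fx=4,fy=4,interpolation=cv2.INTER_CUBIC),alpha=1.5,beta=10))"
```

```text
(no output)
```

View pics/n.png

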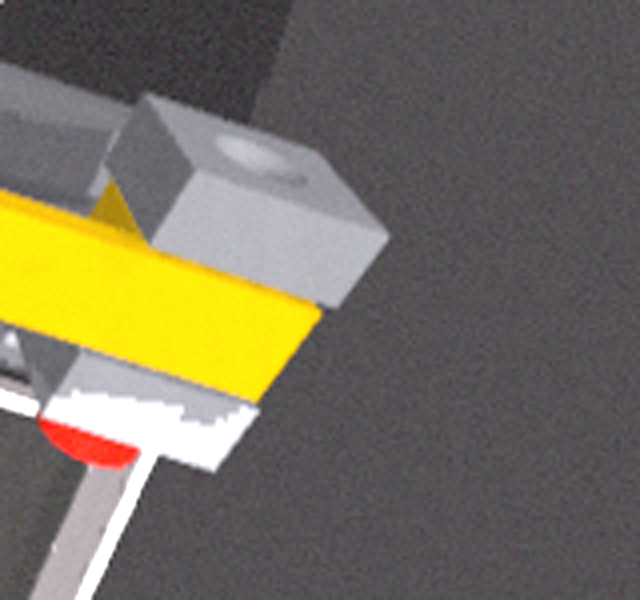

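Clear view: the high ear's outer face has crop corners (195,167), (388,237), (147,94) and (317,148), with the mouth ellipse at (262,160). The low ear's corners are at (40,415), (214,472) and (258,408). I'll fit the lock pose to these.

```bash
cat > lock.py <<'E'
from h import *
from scipy.optimize import least_squares
C0=np.load('m.npz'); c=camera_model('wrist'); C=(c,C0['R'],C0['o'])
L=[(-22,32,22),(22,32,22),(-22,32,-22),(22,32,-22),(-22,14,22),(22,14,22),(-22,-32,22),(22,-32,22),(22,-14,22),(-22,-14,22),(0,32,0)]
P=np.array([(195,167),(388,237),(147,94),(317,148),(147,247),(335,308),(40,415),(214,472),(258,408),(78,345),(262,160)])/4+[420,80]
def RL(yaw): return Ro.from_euler('z',yaw).as_matrix()@Ro.from_euler('x',.35).as_matrix()
def f(x): return np.concatenate([np.array(proj(RL(x[2])@(np.array(l)/1e3)+[x[0],x[1],x[3] if len(x)>3 else .115],C))-p for l,p in zip(L,P)])
for x0 in([.5,.02,-.1],[.5,.02,-.1,.115]):
    s=least_squares(f,x0,x_scale=[.01,.01,.1,.01][:len(x0)]); print(np.round(s.x,4).tolist(),'yaw deg',np.degrees(s.x[2]),'rms',np.sqrt((s.fun**2).mean()))
np.save('lock.npy',s.x)
E
python3 lock.py
```

```text
[0.6355, -0.0069, -0.1952] yaw deg -11.186155365498141 rms 0.5460794725033153
[0.6359, -0.007, -0.1953, 0.1143] yaw deg -11.187464168896067 rms 0.542437826009788
```

```bash
cat > go.py <<'E'
from h import *
import sys
x=np.load('lock.npy'); yaw=x[2]; A=Ro.from_euler('z',yaw).as_matrix()@Ro.from_euler('x',.35).as_matrix()
O=np.array([x[0],x[1],x[3] if len(x)>3 else .115])
TX,TZ=float(sys.argv[2]) if len(sys.argv)>2 else .1556,.048
R,p,s=pose(); tip=p+R@[-TX,0,TZ]; print('tip in lock mm',np.round(A.T@(tip-O)*1e3,1),'F lock',np.round(A.T@s['ft_force'],1))
y=float(sys.argv[1]); a=90+np.degrees(yaw); Rt=np.array([np.cos(np.radians(a)),np.sin(np.radians(a)),0])
T=O+A@[0,y,0]+Rt*TX+[0,0,TZ]; print('T',np.round(T,3)); move(T,a)
E
python3 go.py .06
```

```text
tip in lock mm [ -73.7 -178.9  158.6] F lock [-0.2 -1.6 -3.1]
T [0.677 0.201 0.183]
delta [0.2339, 0.2059, 0.0671] yaw 18.23
```

```bash
python3 -m inch '{"grip":[0.9,0.9,0.9,0.9,0.9,0.9,0.9,0.9],"delta_pos":[[0,0.03,-0.03],[0.035,0.06,-0.03],[0.075,0.09,-0.03],[0.115,0.12,-0.03],[0.155,0.15,-0.03],[0.195,0.18,-0.03],[0.234,0.206,-0.03],[0.234,0.206,-0.03]],"yaw":[0,5,10,15,18,18,18,18]}' 55
python3 go.py .06
```

```text
time_s: 15.65
tool_pos: [0.6787, 0.2062, 0.2789]
tool_rot: [-0.001, 0.77, 0.638, 0.001]
ft_force: [-0.1, -0.4, -2.6]
opening: 0.0174
grip_force: 55.0
tip in lock mm [ 1.8 98.  87.9] F lock [-0.1 -1.3 -2.3]
T [0.677 0.201 0.183]
delta [-0.0057, -0.0007, 0.0959] yaw 0.42
```

```bash
python3 -m inch '{"grip":[0.9,0.9,0.9,0.9,0.9],"delta_pos":[[-0.006,-0.001,0.04],[-0.006,-0.001,0.07],[-0.006,-0.001,0.09],[-0.006,-0.001,0.096],[-0.006,-0.001,0.096]],"yaw":[0.4,0.4,0.4,0.4,0.4]}' 55
python3 go.py .03
python3 - <<'E'
from h import *
import sys; 
R,p,s=pose(); x=np.load('lock.npy')
for n in('side','top'):
    im=snapshot(n); cv2.imwrite(f'pics/o_{n}.png',im); C=cam(n)
    print(n,'tip pred',np.round(proj(p+R@[-.1556,0,.048],C),1),'band pred',np.round(proj(p+R@[-.0705,0,.0173],C),1))
    for d in models.masks_of('punch',n):
        ys,xs=np.nonzero(d['pixels']); k=ys.argmax(); print(round(d['confidence'],2),len(xs),'lowest',xs[k],ys[k],'right',xs.max(),ys[xs.argmax()],'ctr',xs.mean(),ys.mean())
E
```

```text
time_s: 16.15
tool_pos: [0.6747, 0.1941, 0.1833]
tool_rot: [-0.0, 0.774, 0.633, -0.001]
ft_force: [0.5, 1.0, -2.7]
opening: 0.0176
grip_force: 55.0
tip in lock mm [-1.6 53.4  3. ] F lock [ 0.3  0.1 -2.9]
T [0.672 0.173 0.173]
delta [-0.021, 0.001, 0.0107] yaw -0.24
side tip pred [341.3 161.6] band pred [336.3 141.6]
0.65 95 lowest 238 175 right 239 174 ctr 226.8 165.34736842105264
0.63 2973 lowest 286 208 right 353 178 ctr 305.9646821392533 177.92398250924992
0.59 103 lowest 299 143 right 305 140 ctr 294.40776699029124 139.53398058252426
0.47 208 lowest 339 160 right 341 159 ctr 334.3269230769231 136.32692307692307
top tip pred [286.4 144.2] band pred [256. 136.]
0.8 227 lowest 280 144 right 284 143 ctr 254.1850220264317 135.2907488986784
```

```bash
python3 -m inch '{"grip":[0.9,0.9,0.9,0.9,0.9,0.9],"delta_pos":[[-0.007,0.001,0.0045],[-0.014,0.001,0.0075],[-0.021,0.001,0.0107],[-0.026,0.001,0.0125],[-0.03,0.001,0.014],[-0.03,0.001,0.014]],"yaw":[0,0,0,0,0,0]}' 55
python3 go.py .02
```

```text
time_s: 16.95
tool_pos: [0.6715, 0.166, 0.1713]
tool_rot: [-0.001, 0.775, 0.632, 0.003]
ft_force: [1.8, 8.9, 1.3]
opening: 0.0176
grip_force: 55.0
tip in lock mm [ 0.5 22.8  0.4] F lock [ 0.1  9.  -1.9]
T [0.67  0.164 0.169]
delta [-0.0022, -0.0013, 0.0021] yaw -0.34
```

```bash
python3 -m inch '{"grip":[0.9,0.9,0.9,0.9,0.9,0.9],"delta_pos":[[-0.004,-0.001,0.002],[-0.008,-0.001,0.0035],[-0.012,-0.001,0.005],[-0.015,-0.001,0.006],[-0.018,-0.001,0.0072],[-0.018,-0.001,0.0072]],"yaw":[0,0,0,0,0,0]}' 60
python3 go.py .0
```

```text
time_s: 17.55
tool_pos: [0.6674, 0.149, 0.1647]
tool_rot: [-0.0, 0.774, 0.633, 0.003]
ft_force: [2.1, 9.8, 3.4]
opening: 0.0172
grip_force: 60.0
tip in lock mm [0.  4.1 0.2] F lock [ 0.1 10.6 -0.2]
T [0.666 0.146 0.162]
delta [-0.0035, -0.0007, 0.0024] yaw -0.3
```

```bash
python3 -m inch '{"grip":[0.9,0.9,0.9,0.9,0.9,0.9,0.9,0.9],"delta_pos":[[-0.006,-0.001,0.003],[-0.011,-0.001,0.005],[-0.015,-0.001,0.0065],[-0.019,-0.001,0.008],[-0.023,-0.001,0.0095],[-0.027,-0.001,0.011],[-0.031,-0.001,0.0125],[-0.031,-0.001,0.0125]],"yaw":[0,0,0,0,0,0,0,0]}' 60
python3 go.py -.04; python3 -c "
from h import *
snapshot('side'); print([(round(d['confidence'],2),np.round(d['position'],3).tolist()) for d in models.look_for('pin','side')])"
```

```text
time_s: 18.35
tool_pos: [0.6595, 0.1163, 0.1516]
tool_rot: [0.001, 0.774, 0.633, 0.001]
ft_force: [0.6, 0.2, 4.0]
opening: 0.0172
grip_force: 60.0
tip in lock mm [ -1.4 -31.9   0.1] F lock [0.5 1.7 3.6]
T [0.659 0.109 0.149]
delta [-0.0075, 0.0008, 0.0029] yaw -0.27
[(0.54, [0.612, -0.069, 0.036])]
```

```bash
python3 -m inch '{"grip":[0.9,0.9,0.9],"delta_pos":[[-0.005,0,0.002],[-0.005,0,0.002],[-0.005,0,0.002]],"yaw":[0,0,0]}' 60
python3 -c "
from h import *
a=snapshot('side'); print([(round(d['confidence'],2),np.round(d['position'],3).tolist()) for d in models.look_for('pin','side')])
b=snapshot('top'); print([(round(d['confidence'],2),np.round(d['position'],3).tolist()) for d in models.look_for('pin','top')])
cv2.imwrite('pics/p.png',np.hstack([cv2.resize(a[120:270,270:390],(400,500)),cv2.resize(b[100:225,260:360],(400,500))]))"
```

```text
time_s: 18.75
tool_pos: [0.6578, 0.111, 0.1485]
tool_rot: [0.0, 0.774, 0.633, -0.0]
ft_force: [0.9, -1.9, 3.9]
opening: 0.0175
grip_force: 60.0
[]
[(0.57, [0.612, -0.068, 0.031])]
```

View pics/p.png

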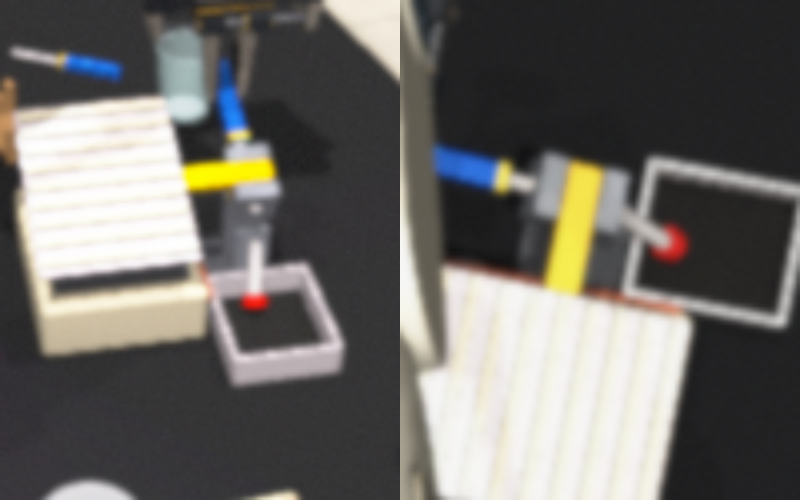

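The side and top picture shows the pin out of the bore: head on the tray floor (side crop 255,300; top crop 675,245), shank leaning back on the near wall towards the lock. I'll check numerically that its middle lies inside the tray limits.

```bash
python3 - <<'E'
from h import *
x=np.load('lock.npy'); Y=Ro.from_euler('z',x[2]).as_matrix()
S,T=cam('side'),cam('top'); fs=lambda u,v:(270+u/3.333,120+v/3.333); ft=lambda u,v:(260+(u-400)/4,100+v/4)
cor=[ray(ft(*q),0,.034,T) for q in((652,157),(803,187),(785,325),(628,287))]; c=np.mean(cor,0); print('tray',np.round(cor,3).tolist(),np.round(c,3), 'rel lock',np.round(Y.T@(c-[x[0],x[1],0]),3))
def tri(a,b):
    A=[];B=[]
    for px,C in((a,S),(b,T)):
        d=C[1]@np.array([(px[0]-C[0]['cx'])/C[0]['fx'],(px[1]-C[0]['cy'])/C[0]['fy'],1]); d/=np.linalg.norm(d); N=np.eye(3)-np.outer(d,d); A.append(N);B.append(N@C[2])
    return np.linalg.lstsq(np.vstack(A),np.hstack(B),rcond=None)[0]
h=tri(fs(256,301),ft(674,245)); e=tri(fs(255,232),ft(626,214)); print('head',h,'end',e,np.linalg.norm(h-e))
d=(e-h)/np.linalg.norm(e-h); m=h+d*.034; print('mid',m,'in tray',Y.T@(m-c),'head in tray',Y.T@(h-c))
E
python3 go.py .06 .152
```

```text
tray [[0.68, -0.065, 0.034], [0.656, -0.185, 0.034], [0.546, -0.171, 0.034], [0.575, -0.047, 0.034]] [ 0.614 -0.117  0.034] rel lock [ 0.    -0.112  0.034]
head [ 0.61289343 -0.08357893  0.01753249] end [ 0.62674821 -0.04541146  0.07772102] 0.07260420241426443
mid [ 0.61938152 -0.06570539  0.04571832] in tray [-0.00514868  0.05130636  0.01171832] head in tray [-0.00804566  0.03251364 -0.01646751]
tip in lock mm [ -2.3 -34.7  -2.1] F lock [ 2.4 -1.3  3.6]
T [0.676 0.197 0.183]
delta [0.0882, 0.0011, -0.0347] yaw -0.27
```

```bash
cat > pin.py <<'E'
from h import *
from scipy.optimize import least_squares
Cs={n:cam(n) for n in('side','top')}; ims={n:snapshot(n) for n in Cs}
box={'side':(324,180,360,225),'top':(308,142,340,172)}
g=np.load('lock.npy'); obs={}
for n,(x0,y0,x1,y1) in box.items():
    im=ims[n].astype(int); red=(im[...,2]-np.maximum(im[...,1],im[...,0])>60); m=np.zeros_like(red); m[y0:y1,x0:x1]=1; red&=m
    ys,xs=np.nonzero(red); obs[n]=(red,xs.mean(),ys.mean()); print(n,len(xs),xs.mean().round(1),ys.mean().round(1))
    d=[q for q in models.masks_of('pin',n)]; print([(round(q['confidence'],2),q['pixels'].sum(),np.argwhere(q['pixels']).mean(0)[::-1].round(1),np.argwhere(q['pixels']).min(0)[::-1],np.argwhere(q['pixels']).max(0)[::-1]) for q in d])
    cv2.imwrite(f'pics/pin_{n}.png',ims[n]); 
    if d: np.save(f'pm_{n}.npy',d[0]['pixels'])
# model silhouette
ph=np.linspace(0,2*np.pi,24,endpoint=False)
def sil(n,v,shape=(400,640)):
    X,Y,az,el=v; ax=np.array([np.cos(el)*np.cos(az),np.cos(el)*np.sin(az),np.sin(el)]); u=np.cross(ax,[0,0,1.]);u/=np.linalg.norm(u);w=np.cross(u,ax)
    b=np.array([X,Y,.004+.013*np.cos(el)]); S=8; out=[]
    for s0,s1,r in((0,.012,.013),(.012,.068,.007)):
        pts=np.array([proj(b+ax*s+r*(np.cos(p)*u+np.sin(p)*w),Cs[n]) for s in(s0,s1) for p in ph])
        x0,y0=box[n][:2]; k=np.zeros(((box[n][3]-y0+20)*S,(box[n][2]-x0+20)*S),np.uint8)
        cv2.fillConvexPoly(k,cv2.convexHull(((pts-[x0-10,y0-10]+.5)*S).astype(np.int32)),255); out.append(cv2.resize(k,None,fx=1/S,fy=1/S,interpolation=cv2.INTER_AREA)/255)
    return out
def targ(n):
    x0,y0=box[n][:2]; sl=np.s_[y0-10:box[n][3]+10,x0-10:box[n][2]+10]; i=ims[n].astype(int)
    return obs[n][0][sl].astype(float), np.load(f'pm_{n}.npy')[sl].astype(float)
import os
def cost(v):
    t=0
    for n in Cs:
        h,s=sil(n,v); th,_=targ(n); t+=((h-th)**2).sum()*.5
        if os.path.exists(f'pm_{n}.npy'): t+=((np.maximum(h,s)-targ(n)[1])**2).sum()
    return t
from scipy.optimize import minimize
for el in np.radians([25,35,45,55,65]):
    r=minimize(lambda q:cost([q[0]/100,q[1]/100,q[2],el]),[61.3,-8.5,1.25],method='Nelder-Mead',options=dict(initial_simplex=[[61.3,-8.5,1.2],[62,-8.5,1.2],[61.3,-7.8,1.2],[61.3,-8.5,1.5]])); e=el
    print(round(np.degrees(el)),'cost',round(r.fun,1),r.x.round(2),'midz',round(.004+.013*np.cos(e)+.04*np.sin(e),4))
E
python3 pin.py
```

```text
side 41 346.0 210.0
[(0.51, np.int64(83), array([345.5, 202.7]), array([343, 193]), array([349, 211]))]
top 50 327.7 161.0
[]Traceback (most recent call last):
  File "pin.py", line 34, in <module>
    r=minimize(lambda q:cost([q[0]/100,q[1]/100,q[2],el]),[61.3,-8.5,1.25],method='Nelder-Mead',options=dict(initial_simplex=[[61.3,-8.5,1.2],[62,-8.5,1.2],[61.3,-7.8,1.2],[61.3,-8.5,1.5]])); e=el
    res = _minimize_neldermead(fun, x0, args, callback, bounds=bounds,
                               **options)
    fsim[k] = func(sim[k])
              ~~~~^^^^^^^^
    fx = function(np.copy(x), *(wrapper_args + args))
  File "pin.py", line 34, in <lambda>
    r=minimize(lambda q:cost([q[0]/100,q[1]/100,q[2],el]),[61.3,-8.5,1.25],method='Nelder-Mead',options=dict(initial_simplex=[[61.3,-8.5,1.2],[62,-8.5,1.2],[61.3,-7.8,1.2],[61.3,-8.5,1.5]])); e=el
                        ~~~~^^^^^^^^^^^^^^^^^^^^^^^^^^^^^
  File "pin.py", line 29, in cost
    h,s=sil(n,v); th,_=targ(n); t+=((h-th)**2).sum()*.5
                       ~~~~^^^
  File "pin.py", line 24, in targ
    return obs[n][0][sl].astype(float), np.load(f'pm_{n}.npy')[sl].astype(float)
                                        ~~~~~~~^^^^^^^^^^^^^^^
    fid = stack.enter_context(open(os.fspath(file), "rb"))
                              ~~~~^^^^^^^^^^^^^^^^^^^^^^^
FileNotFoundError: [Errno 2] No such file or directory: 'pm_top.npy'
```

```bash
python3 - <<'E'
import re
s=open('pin.py').read()
s=s.replace("snapshot(n) for n in Cs}","cv2.imread(f'pics/pin_{n}.png') for n in Cs}").replace("d=[q for q in models.masks_of('pin',n)]; print","d=[]; 0 and print").replace("# model","""import numpy as np
K=np.zeros((400*8,640*8),np.uint8); f=lambda u,v:(int((260+(u-400)/4)*8),int((100+v/4)*8)); cv2.line(K,f(632,219),f(670,243),255,34); M=cv2.resize(K,(640,400),interpolation=cv2.INTER_AREA)>127; np.save('pm_top.npy',M|obs['top'][0])
# model""")
open('pin2.py','w').write(s)
E
python3 pin2.py
```

```text
side 41 346.0 210.0
top 50 327.7 161.0
25 cost 70.5 [61.04 -8.56  1.17] midz 0.0327
35 cost 58.1 [61.1  -8.45  1.18] midz 0.0376
45 cost 49.2 [61.12 -8.44  1.2 ] midz 0.0415
55 cost 36.8 [61.2  -8.27  1.22] midz 0.0442
65 cost 43.5 [61.29 -8.    1.27] midz 0.0457
```

The fit puts the pin's middle at about 44–45 mm, right on the limit. I'll leave the punch in the bore, release it, topple the pin flat with closed fingers, then regrasp and withdraw.

```bash
python3 -m inch '{"grip":[0.7,0.5,0.5,0.5],"delta_pos":[[0,0,0],[0,0,0],[0,0,0],[0,0,0]],"yaw":[0,0,0,0]}' 40
python3 -c "
from h import *
im=snapshot('wrist'); cv2.imwrite('pics/q.png',im); fit(im)
for n in('side','top'):
  snapshot(n)
  for d in models.masks_of('punch',n):
    ys,xs=np.nonzero(d['pixels']); print(n,round(d['confidence'],2),len(xs),xs.min(),ys[xs.argmin()],xs.max(),ys.min(),ys.max())
x=np.load('lock.npy'); Y=Ro.from_euler('z',x[2]).as_matrix(); 
for v in([.075,-.055,.25],[.075,-.055,.055],[-.035,-.055,.055]): T=Y@np.array(v)+[x[0],x[1],0]; print(v,np.round(T,3)); move(T,90+np.degrees(x[2]))
"
```

```text
time_s: 19.55
tool_pos: [0.6574, 0.1119, 0.1482]
tool_rot: [-0.0, 0.774, 0.633, -0.0]
ft_force: [-0.3, -0.3, -0.2]
opening: 0.0453
grip_force: 0.0
rows 194 211 w 37 32 281 a 0.0368 tilt 5.7 res [ 0.9 -0.7  0.2  3.3  4.6]
side 0.66 61 219 160 232 159 170
side 0.65 157 332 142 347 139 182
top 0.68 164 268 137 293 136 147
top 0.51 148 156 174 178 150 175
top 0.24 3610 265 194 332 142 232
[0.075, -0.055, 0.25] [ 0.699 -0.075  0.25 ]
delta [-0.1753, 0.0775, -0.1016] yaw -0.28
[0.075, -0.055, 0.055] [ 0.699 -0.075  0.055]
delta [-0.1753, 0.0775, 0.0934] yaw -0.28
[-0.035, -0.055, 0.055] [ 0.591 -0.054  0.055]
delta [-0.1758, -0.0325, 0.0934] yaw -0.28
```

```bash
python3 -m inch '{"grip":[0.5,0.5,0.5,1,1,1,1,1],"delta_pos":[[0,0,-0.05],[0,0,-0.1],[-0.01,0.04,-0.102],[-0.055,0.06,-0.102],[-0.1,0.0775,-0.102],[-0.145,0.0775,-0.102],[-0.175,0.0775,-0.102],[-0.175,0.0775,-0.102]],"yaw":[0,0,0,0,0,0,0,0]}' 40
python3 -m inch '{"grip":[1,1,1,1,1,1],"delta_pos":[[0,0,0.05],[0,0,0.1],[0,0,0.15],[0,0,0.18],[0,0,0.195],[0,0,0.195]],"yaw":[0,0,0,0,0,0]}' 40
python3 -c "
from h import *
x=np.load('lock.npy'); Y=Ro.from_euler('z',x[2]).as_matrix(); _,p,s=pose(); print('lock-level',Y.T@(p-[x[0],x[1],0]))
snapshot('side'); print([(round(d['confidence'],2),np.round(d['position'],3).tolist()) for d in models.look_for('pin','side')])"
```

```text
time_s: 20.6
tool_pos: [0.698, -0.0793, 0.2503]
tool_rot: [0.0, 0.775, 0.631, -0.001]
ft_force: [-0.1, -0.0, -0.5]
opening: 0.008
grip_force: 0.0
time_s: 21.2
tool_pos: [0.6977, -0.0744, 0.0535]
tool_rot: [-0.001, 0.774, 0.633, -0.001]
ft_force: [0.3, -0.6, 0.3]
opening: 0.0006
grip_force: 0.0
lock-level [ 0.07375775 -0.05414542  0.05347549]
[(0.56, [0.615, -0.066, 0.037])]
```

```bash
python3 -m inch '{"grip":[1,1,1,1,1,1,1,1],"delta_pos":[[0,-0.02,0],[0,-0.035,0],[0,-0.045,0],[0,-0.055,0],[0,-0.065,0],[0,-0.075,0],[0,-0.085,0],[0,-0.095,0]],"yaw":[0,0,0,0,0,0,0,0]}' 40
python3 -m inch '{"grip":[1,1,1,1,1],"delta_pos":[[0,0,-0.05],[0,0,-0.1],[0,0,-0.15],[0,0,-0.195],[0,0,-0.195]],"yaw":[0,0,0,0,0]}' 40
python3 -c "
from h import *
x=np.load('lock.npy'); Y=Ro.from_euler('z',x[2]).as_matrix(); c=Y@np.array([0,-.112,0])+[x[0],x[1],.004]
for n in('side','top','wrist'):
  im=snapshot(n); cv2.imwrite(f'pics/r_{n}.png',im)
  for d in models.look_for('pin',n): print(n,round(d['confidence'],2),np.round(d['position'],3).tolist(),'tray',np.round(Y.T@(d['position']-c),3))
move([.6574,.1119,.2482],90+np.degrees(x[2]))
"
```

```text
time_s: 22.1
tool_pos: [0.6054, -0.0566, 0.0557]
tool_rot: [0.0, 0.774, 0.633, 0.0]
ft_force: [0.8, -0.3, 0.6]
opening: 0.0002
grip_force: 0.5
time_s: 22.6
tool_pos: [0.6084, -0.0563, 0.2569]
tool_rot: [0.003, 0.774, 0.633, 0.004]
ft_force: [1.2, 0.3, 0.7]
opening: 0.0006
grip_force: 0.0
side 0.62 [0.594, -0.067, 0.035] tray [-0.029  0.045  0.031]
top 0.45 [0.594, -0.076, 0.023] tray [-0.028  0.036  0.019]
wrist 0.93 [0.598, -0.074, 0.03] tray [-0.024  0.039  0.025]
delta [0.1752, 0.0184, 0.0] yaw -0.28
```

```bash
cat > pin3.py <<'E'
from h import *
from scipy.optimize import minimize
Cs={n:cam(n) for n in('wrist','side')}; g=np.load('lock.npy'); MK={}
for n in Cs:
    im=snapshot(n).astype(int); d=models.masks_of('pin',n)
    if not d: continue
    m=d[0]['pixels']; red=(im[...,2]-np.maximum(im[...,1],im[...,0])>60)&cv2.dilate(m.astype(np.uint8),np.ones((5,5))).astype(bool); MK[n]=(m,red)
    print(n,round(d[0]['confidence'],2),m.sum(),red.sum(),np.argwhere(m).min(0)[::-1],np.argwhere(m).max(0)[::-1],'redc',np.argwhere(red).mean(0)[::-1].round(1))
ph=np.linspace(0,2*np.pi,24,endpoint=False)
def cost(v,zb=None):
    X,Y,az,el=v; X/=100;Y/=100; ax=np.array([np.cos(el)*np.cos(az),np.cos(el)*np.sin(az),np.sin(el)]); u=np.cross(ax,[0,0,1.]);u/=np.linalg.norm(u);w=np.cross(u,ax)
    b=np.array([X,Y,.004+.013*np.cos(el)]); t=0
    for n,(m,red) in MK.items():
        S=4; P=[]
        for s0,s1,r in((0,.012,.013),(.012,.068,.007)):
            pts=np.array([proj(b+ax*s+r*(np.cos(p)*u+np.sin(p)*w),Cs[n]) for s in(s0,s1) for p in ph])
            k=np.zeros((400*S,640*S),np.uint8); cv2.fillConvexPoly(k,cv2.convexHull(((pts+.5)*S).astype(np.int32)),255); P.append(cv2.resize(k,(640,400),interpolation=cv2.INTER_AREA)/255)
        t+=((np.maximum(*P)-m)**2).sum()/m.sum()
    return t
for az0 in (0.5,1.4,2.3):
  for el in np.radians([10,35,58]):
    r=minimize(cost,[60,-8.5,az0,el],method='Nelder-Mead',options=dict(maxfev=160,initial_simplex=[[60,-8.5,az0,el],[61,-8.5,az0,el],[60,-7.5,az0,el],[60,-8.5,az0+.5,el],[60,-8.5,az0,el+.25]]))
    e=r.x[3]; print(round(r.fun,3),r.x.round(2),'el',round(np.degrees(e)),'midz',round(.004+.013*np.cos(e)+.04*np.sin(e),4))
E
python3 pin3.py
```

```text
wrist 0.79 535 253 [302 156] [321 198] redc [311.3 190.4]
0.184 [59.47 -8.53  1.38  0.84] el 48 midz 0.0425
0.187 [59.49 -8.58  1.39  0.81] el 47 midz 0.042
0.35 [59.39 -8.4   1.01  1.34] el 77 midz 0.0459
0.18 [59.46 -8.53  1.39  0.82] el 47 midz 0.0422
0.212 [59.48 -8.51  1.39  1.04] el 59 midz 0.0451
0.18 [59.47 -8.53  1.39  0.84] el 48 midz 0.0424
0.178 [59.47 -8.53  1.39  0.83] el 48 midz 0.0423
0.189 [59.47 -8.57  1.38  0.85] el 49 midz 0.0426
0.335 [59.55 -8.23  1.58  1.4 ] el 80 midz 0.0456
```

The pin slid sideways and now leans lower. The wrist view fit gives 48° elevation and its middle about 42 mm up, inside the tray limits. Next I regrasp the punch handle.

```bash
python3 -m inch '{"grip":[0.8,0.5,0.5,0.5,0.5,0.5],"delta_pos":[[0.04,0.005,0],[0.08,0.01,0],[0.13,0.015,0],[0.176,0.018,0],[0.176,0.018,0],[0.176,0.018,0]],"yaw":[0,0,0,0,0,0]}' 40
python3 -c "
from h import *
x=np.load('lock.npy');move([.6574,.1119,.148],90+np.degrees(x[2]))
C=cam('wrist'); im=snapshot('wrist'); cv2.imwrite('pics/s.png',im)
i=im.astype(int); m=((i[...,0]>100)&(i[...,0]-i[...,2]>70)); r=np.nonzero(m[:,314])[0]; print(r.min(),r.max(), [ (k,np.nonzero(m[k,250:380])[0][[0,-1]]+250) for k in (150,170,190,200,220) if m[k,250:380].any()])"
```

```text
time_s: 23.7
tool_pos: [0.6581, 0.1133, 0.2496]
tool_rot: [-0.0, 0.774, 0.634, -0.001]
ft_force: [0.8, -0.8, -0.2]
opening: 0.0451
grip_force: 0.0
delta [-0.0014, -0.0003, 0.1016] yaw -0.16
161 264 [(170, array([304, 326])), (190, array([304, 325])), (200, array([304, 325])), (220, array([305, 325]))]
```

```bash
python3 -m inch '{"grip":[0.5,0.5,0.5,0.5,0.9,0.9,0.9,0.9],"delta_pos":[[-0.001,0,0.04],[-0.001,0,0.08],[-0.001,0,0.1],[-0.001,0,0.107],[-0.001,0,0.107],[-0.001,0,0.107],[-0.001,0,0.107],[-0.001,0,0.107]],"yaw":[0,0,0,0,0,0,0,0]}' 50
python3 -m inch '{"grip":[0.9,0.9,0.9,0.9,0.9,0.9,0.9,0.9],"delta_pos":[[0,0,0],[0.009,0,-0.0034],[0.023,0,-0.0086],[0.042,0,-0.0154],[0.061,0,-0.0223],[0.08,0,-0.0291],[0.1,0,-0.0365],[0.113,0,-0.041]],"yaw":[0,0,0,0,0,0,0,0]}' 50
python3 go.py .08 .152; python3 -c "
from h import *
im=snapshot('wrist'); fit(im)"
```

```text
time_s: 24.55
tool_pos: [0.6589, 0.1116, 0.1448]
tool_rot: [0.0, 0.774, 0.633, 0.001]
ft_force: [-0.7, 0.6, 0.3]
opening: 0.0176
grip_force: 49.9
time_s: 25.35
tool_pos: [0.6811, 0.2248, 0.1853]
tool_rot: [-0.0, 0.774, 0.633, 0.001]
ft_force: [-0.5, -0.3, -2.2]
opening: 0.0173
grip_force: 49.9
tip in lock mm [-1.2 86.9 -7.4] F lock [-0.5 -1.1 -1.9]
T [0.68  0.216 0.19 ]
delta [-0.009, 0.0006, -0.0045] yaw -0.22
rows 196 213 w 37 32 283 a 0.0358 tilt 5.7 res [ 0.8 -0.6  0.2  3.2  4.5]
```

```bash
python3 -c "
from h import *
move([.4737,.3487,.185],96.6)"
```

```text
delta [0.079, -0.228, 0.0007] yaw -17.97
```

```bash
python3 -m inch '{"grip":[0.9,0.9,0.9,0.9,0.9,0.9,0.9,0.9],"delta_pos":[[0.02,0,-0.04],[0.05,-0.02,-0.06],[0.079,-0.055,-0.06],[0.079,-0.1,-0.06],[0.079,-0.145,-0.06],[0.079,-0.19,-0.05],[0.079,-0.228,-0.03],[0.079,-0.228,0]],"yaw":[0,0,-6,-12,-18,-18,-18,-18]}' 50
python3 -m inch '{"grip":[0.9,0.9,0.9],"delta_pos":[[0,0,0.03],[0,0,0.05],[0,0,0.05]],"yaw":[0,0,0]}' 50
python3 -c "
from h import *
C=cam('wrist'); im=snapshot('wrist'); cv2.imwrite('pics/u.png',im); fit(im); move([.4737,.3487,.055],96.6)
for d in models.masks_of('rack','wrist')[:2]:
    ys,xs=np.nonzero(d['pixels']); r=cv2.minAreaRect(np.c_[xs,ys].astype(np.float32)); print(round(d['confidence'],2),np.round(cv2.boxPoints(r)).tolist(),'leftright per row',[(int(k),xs[ys==k].min(),xs[ys==k].max()) for k in range(ys.min(),ys.max(),12)])
rx=np.array([.115,-.993,0]);ry=np.array([.993,.115,0]);rc=np.array([.476,.3288,0])
print([np.round(proj(rc+rx*a+ry*b+[0,0,.044],C)).tolist() for a,b in((-.051,-.025),(-.051,.025),(.051,-.025),(.051,.025))])"
```

```text
time_s: 26.2
tool_pos: [0.4693, 0.3461, 0.1854]
tool_rot: [-0.0, 0.665, 0.747, 0.001]
ft_force: [0.8, -0.4, -2.3]
opening: 0.0177
grip_force: 50.0
time_s: 26.5
tool_pos: [0.471, 0.3438, 0.1317]
tool_rot: [-0.0, 0.666, 0.746, -0.003]
ft_force: [-0.0, 0.3, -2.1]
opening: 0.0175
grip_force: 49.9
rows 197 213 w 37 32 283 a 0.0351 tilt 4.4 res [ 0.7 -0.5  0.2  3.   4.5]
delta [0.0041, 0.0023, 0.0785] yaw -0.06
0.72 [[286.0, 149.0], [348.0, 149.0], [348.0, 235.0], [286.0, 235.0]] leftright per row [(149, np.int64(292), np.int64(343)), (161, np.int64(287), np.int64(348)), (173, np.int64(287), np.int64(348)), (185, np.int64(291), np.int64(343)), (197, np.int64(291), np.int64(344)), (209, np.int64(291), np.int64(343)), (221, np.int64(291), np.int64(342)), (233, np.int64(291), np.int64(342))]
[[287.0, 160.0], [350.0, 160.0], [290.0, 274.0], [346.0, 274.0]]
```

```bash
python3 -m inch '{"grip":[0.9,0.9,0.9,0.9],"delta_pos":[[0.004,0.002,0.04],[0.004,0.002,0.07],[0.004,0.002,0.0785],[0.004,0.002,0.0785]],"yaw":[0,0,0,0]}' 50
python3 -m inch '{"grip":[0.9,0.9,0.9,0.9,0.9,0.9],"delta_pos":[[0,0,0.006],[0,0,0.012],[0,0,0.018],[0,0,0.023],[0,0,0.027],[0,0,0.027]],"yaw":[0,0,0,0,0,0]}' 10
python3 -c "
from h import *
im=snapshot('wrist'); fit(im); cv2.imwrite('pics/v.png',im); move([.4737,.3487,.0245],96.6)"
```

```text
time_s: 27.0
tool_pos: [0.4744, 0.3491, 0.056]
tool_rot: [-0.0, 0.666, 0.746, -0.0]
ft_force: [-0.3, -0.1, -1.7]
opening: 0.0178
grip_force: 49.9
time_s: 27.6
tool_pos: [0.4749, 0.3495, 0.029]
tool_rot: [0.0, 0.666, 0.746, 0.0]
ft_force: [0.9, 2.8, 2.2]
opening: 0.018
grip_force: 10.0
rows 193 199 w 35 35 269 a 0.0371 tilt -9.8 res [ 0.8 -0.7  0.   3.   1.9]
delta [-0.0006, -0.0013, 0.0045] yaw -0.06
```

```bash
python3 -m inch '{"grip":[0.9,0.9,0.5,0.4,0.3,0.3,0.3],"delta_pos":[[0,0,0.002],[0,0,0.002],[0,0,0.002],[0,0,0.002],[0,0,0.002],[0,0,0.002],[0,0,0.002]],"yaw":[0,0,0,0,0,0,0]}' 3
python3 -m inch '{"grip":[0.3,0.3,0.3,0.3,0.3,0.3],"delta_pos":[[0,0,-0.03],[0,0,-0.08],[0,0,-0.13],[0,0,-0.17],[0,0,-0.17],[0,0,-0.17]],"yaw":[0,0,0,0,0,0]}' 30
python3 - <<'E'
from h import *
C=cam('wrist'); im=snapshot('wrist'); cv2.imwrite('pics/w.png',im)
rx=np.array([.115,-.993,0]);ry=np.array([.993,.115,0]);rc=np.array([.476,.3288,0])
for d in models.masks_of('punch','wrist'):
    ys,xs=np.nonzero(d['pixels']); r=cv2.minAreaRect(np.c_[xs,ys].astype(np.float32)); b=cv2.boxPoints(r); P=[ray(q,0,.045,C)-rc for q in b]
    print(round(d['confidence'],2),len(xs),[np.round([p@rx,p@ry],3).tolist() for p in P])
i=im.astype(int); yb=(i[...,2]>170)&(i[...,1]>150)&(i[...,0]<90); yb[:, :280]=0; yb[:,350:]=0; ys,xs=np.nonzero(yb)
if len(xs): p=ray((xs.mean(),ys.mean()),0,.048,C)-rc; print('band',xs.mean(),ys.mean(),ys.min(),ys.max(),np.round([p@rx,p@ry],4))
C=cam('side'); snapshot('side')
for l in('pin','platform','test_button','control_box','petri_dish'): print(l,[(round(d['confidence'],2),np.round(d['position'],3).tolist()) for d in models.look_for(l,'side')])
snapshot('top')
for l in('test_button','control_box'): print(l,[(round(d['confidence'],2),np.round(d['position'],3).tolist()) for d in models.look_for(l,'top')])
E
```

```text
time_s: 28.35
tool_pos: [0.4742, 0.3491, 0.0268]
tool_rot: [-0.0, 0.666, 0.746, -0.0]
ft_force: [0.4, 0.3, 0.0]
opening: 0.0558
grip_force: 0.0
time_s: 28.95
tool_pos: [0.4747, 0.3494, 0.1977]
tool_rot: [0.0, 0.666, 0.746, 0.001]
ft_force: [-0.2, 0.1, -0.6]
opening: 0.0644
grip_force: 0.0
0.84 2602 [[-0.059, -0.007], [-0.059, 0.011], [0.142, 0.012], [0.142, -0.01]]
0.61 1908 [[-0.155, 0.065], [-0.164, 0.077], [-0.066, 0.171], [-0.055, 0.159]]
0.59 1924 [[-0.093, -0.183], [-0.099, -0.165], [0.033, -0.134], [0.041, -0.154]]
band 314.24 247.2 244 251 [0.0492 0.0014]
pin [(0.65, [0.595, -0.067, 0.035]), (0.62, [0.69, -0.342, 0.077])]
platform [(0.61, [0.482, -0.006, 0.152]), (0.47, [0.456, -0.389, 0.065]), (0.26, [0.465, -0.404, 0.044]), (0.17, [0.507, -0.043, 0.111])]
test_button [(0.69, [0.27, -0.539, 0.068]), (0.52, [0.454, -0.391, 0.068])]
control_box [(0.62, [0.465, -0.403, 0.044]), (0.55, [0.544, -0.571, 0.04]), (0.16, [0.457, 0.347, 0.009])]
petri_dish [(0.84, [0.344, -0.3, 0.02])]
test_button [(0.71, [0.488, 0.007, 0.155]), (0.66, [0.458, -0.38, 0.064]), (0.6, [0.524, -0.016, 0.145]), (0.39, [0.54, -0.545, 0.069])]
control_box [(0.95, [0.552, -0.544, 0.043]), (0.77, [0.285, -0.527, 0.049]), (0.6, [0.471, -0.376, 0.042]), (0.57, [0.489, 0.009, 0.151]), (0.5, [0.484, 0.301, 0.044])]
```

Punch is back in the rack (tail at −59 mm, tip at +142 mm along the rack), and the platform has risen. Now the button on the cream box.

```bash
python3 -m inch '{"grip":[0.6,1,1,1,1,1,1,1],"delta_pos":[[0,0,-0.04],[-0.04,0,-0.07],[-0.09,0,-0.08],[-0.14,0,-0.08],[-0.19,0,-0.08],[-0.24,0,-0.08],[-0.29,0,-0.08],[-0.34,0,-0.08]],"yaw":[0,0,0,0,0,0,0,0]}' 30
python3 -c "
from h import *
move([.456,-.386,.2],96.6)"
```

```text
time_s: 30.3
tool_pos: [0.5129, 0.0105, 0.2772]
tool_rot: [0.0, 0.666, 0.746, 0.0]
ft_force: [0.3, 0.7, -0.1]
opening: 0.0025
grip_force: 0.0
delta [-0.3874, -0.1018, 0.0771] yaw -0.06
```

```bash
python3 -m inch '{"grip":[1,1,1,1,1,1,1,1],"delta_pos":[[-0.05,-0.013,0],[-0.1,-0.026,0],[-0.15,-0.039,0],[-0.2,-0.052,0],[-0.25,-0.065,0.03],[-0.3,-0.078,0.06],[-0.35,-0.09,0.077],[-0.387,-0.102,0.077]],"yaw":[0,0,0,0,0,0,0,0]}' 30
python3 -m inch '{"grip":[1,1],"delta_pos":[[0,0,0],[0,0,0]],"yaw":[0,0]}' 30
python3 - <<'E'
from h import *
C=cam('wrist'); im=snapshot('wrist'); cv2.imwrite('pics/x.png',im)
hsv=cv2.cvtColor(im,cv2.COLOR_BGR2HSV); g=cv2.inRange(hsv,(45,120,60),(75,255,255)); n,L,st,ce=cv2.connectedComponentsWithStats(g)
for k in range(1,n):
    if st[k,4]>80: print(st[k],ce[k].round(1),'box colour',im[int(ce[k][1])-32,int(ce[k][0])],np.round(ray(ce[k],0,.068,C),4))
for l in('test_button','control_box'): print(l,[(round(d['confidence'],2),np.round(d['position'],3).tolist()) for d in models.look_for(l,'wrist')])
E
```

```text
time_s: 31.1
tool_pos: [0.4573, -0.3685, 0.2007]
tool_rot: [-0.001, 0.666, 0.746, 0.0]
ft_force: [0.4, -0.9, 1.0]
opening: 0.0004
grip_force: 0.0
time_s: 31.3
tool_pos: [0.4579, -0.3681, 0.2021]
tool_rot: [-0.001, 0.667, 0.745, 0.0]
ft_force: [0.4, 0.7, 0.5]
opening: 0.0001
grip_force: 0.0
[299 184  32  34 843] [314.4 200.4] box colour [255 255 255] [ 0.4596 -0.3804  0.068 ]
[115 300  34  29 736] [131.4 314.4] box colour [242 119 212] [ 0.276  -0.5318  0.068 ]
test_button [(0.91, [0.457, -0.383, 0.068]), (0.91, [0.275, -0.537, 0.061])]
control_box [(0.96, [0.29, -0.524, 0.041]), (0.86, [0.544, -0.506, 0.016]), (0.8, [0.468, -0.377, 0.04])]
```

```bash
python3 -c "
from h import *
move([.4585,-.381,.075],96.6)"
```

```text
delta [-0.0145, -0.0021, 0.128] yaw -0.01
```

```bash
python3 -m inch '{"grip":[1,1,1,1,1,1],"delta_pos":[[-0.0145,-0.002,0.04],[-0.0145,-0.002,0.08],[-0.0145,-0.002,0.11],[-0.0145,-0.002,0.125],[-0.0145,-0.002,0.128],[-0.0145,-0.002,0.128]],"yaw":[0,0,0,0,0,0]}' 30
python3 -m inch '{"grip":[1,1,1,1],"delta_pos":[[0,0,0.004],[0,0,0.007],[0,0,0.01],[0,0,0.01]],"yaw":[0,0,0,0]}' 30
```

```text
time_s: 32.05
tool_pos: [0.4589, -0.3818, 0.0754]
tool_rot: [0.0, 0.665, 0.747, 0.0]
ft_force: [-0.4, -0.1, 0.0]
opening: 0.0006
grip_force: 0.0
time_s: 32.45
tool_pos: [0.4588, -0.3825, 0.0651]
tool_rot: [0.001, 0.666, 0.746, 0.0]
ft_force: [1.3, -0.3, 3.0]
opening: 0.0004
grip_force: 1.5
```

```bash
python3 -m inch '{"grip":[1,1,1,1,1],"delta_pos":[[0,0,0.002],[0,0,0.004],[0,0,0.006],[0,0,0.007],[0,0,0.007]],"yaw":[0,0,0,0,0]}' 30
```

```text
time_s: 32.95
tool_pos: [0.4589, -0.3826, 0.0609]
tool_rot: [0.001, 0.666, 0.746, 0.0]
ft_force: [-5.4, 6.2, 34.7]
opening: 0.0004
grip_force: 17.5
```

Bottomed out (35 N). Releasing and checking.

```bash
python3 -m inch '{"grip":[1,1,1,1,1,1,1,1],"delta_pos":[[0,0,-0.01],[0,0,-0.04],[0,0,-0.08],[0,0,-0.13],[0,0,-0.15],[0,0,-0.15],[0,0,-0.15],[0,0,-0.15]],"yaw":[0,0,0,0,0,0,0,0]}' 30
python3 - <<'E'
from h import *
for n in('side','top'):
    snapshot(n)
    for l in('pin','punch','platform','amber_bottle','beaker','petri_dish'): print(n,l,[(round(d['confidence'],2),np.round(d['position'],3).tolist()) for d in models.look_for(l,n)][:3])
E
```

```text
time_s: 33.75
tool_pos: [0.4571, -0.3812, 0.2057]
tool_rot: [-0.002, 0.666, 0.746, -0.0]
ft_force: [0.4, 0.2, -0.5]
opening: 0.0006
grip_force: 0.0
side pin []
side punch [(0.52, [0.603, 0.44, 0.008]), (0.46, [0.288, 0.341, 0.014])]
side platform [(0.62, [0.48, -0.001, 0.147])]
side amber_bottle [(0.69, [0.692, -0.339, 0.078])]
side beaker [(0.66, [0.684, 0.275, 0.057]), (0.61, [0.457, -0.387, 0.067])]
side petri_dish [(0.72, [0.344, -0.302, 0.021]), (0.71, [0.464, -0.398, 0.044])]
top pin []
top punch [(0.84, [0.477, 0.3, 0.049]), (0.68, [0.602, 0.444, 0.015]), (0.66, [0.296, 0.34, 0.014])]
top platform [(0.96, [0.485, 0.006, 0.159])]
top amber_bottle [(0.64, [0.698, -0.308, 0.1])]
top beaker [(0.75, [0.705, 0.316, 0.055])]
top petri_dish [(0.91, [0.351, -0.288, 0.021])]
```

```bash
python3 -c "
from cell import workorder
print(workorder.sign_off())"
```

```text
the job is handed in; nothing more can be done
None
```

The job is handed in at about 34 s of the 66 s, and I was not told the result: the pin is in the tray, the platform sprang up, the punch is back in its rack and the button was pressed and released. The weak spots are that the pin leans in the tray with its middle an estimated 42 mm up (limit 45 mm), the last check did not detect it, and I dropped the punch once early on and picked it up again.

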